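# Balance the grill spit and mark the point with its hanging saddle

## Task

Gently slide the grill spit along on the knife edge of the wooden stand, never lifting it off, until it balances level there by itself with your hand off it. Then mark the balance point: set the steel hanging saddle gently astride the bar, upright, right above the knife edge, and leave the spit balanced level with the saddle on it, everything at rest. Use a light touch throughout (never more than about 20 N on the spit or the saddle's seat) and leave the other things alone.

Things in the scene. Friction and masses are not known exactly. Their poses are not given: they have to be found in the camera images.
- stand: Balance stand, fixed: wooden foot 150 x 85 x 12 mm, a blunt steel knife edge across its middle. Origin: centre of the foot's underside. x: along the spit, towards its handle; y: along the edge; z up. Wooden rest bars at x = +-50 mm, 33 mm high, catch the spit when it tips. Pins 6 x 6 mm, 54 mm high, at x = +-30, y = +-13.5 mm keep it along x with 2.5 mm to spare on each side.
- edge (a point): Middle of the knife edge's top; axes as those of stand. The top is flat, 10 mm wide along x, 44 mm along y, 36 mm above the table, rubber-damped (yields about 0.02 rad). The spit lies level while its balance point is within 5 mm of this middle: it then swings up and comes to rest level in about 2 s; slid further it tips onto the other rest bar. Steps of 3 to 4 mm find the place.
- spit: Grill spit, loose, 0.43 to 0.52 kg: flat dark steel bar 300 long (x) x 16 wide (y) x 10 mm thick (z) with a wooden handle at its +x end. Origin: middle of the bar's underside, without the handle; x towards the handle, z up. It lies across the knife edge, handle side down on a rest bar, tilted 0.065 rad. The edge is at first under a point 5 to 25 mm from the origin towards the handle.
- spit_neck (a point): Where bar and handle meet, 150 mm from the spit's origin, 5 mm above the underside. The balance point is hidden, differs from run to run and lies on the centre line 45 to 75 mm from the spit's origin towards this neck, so the spit has to be slid towards its bare tip (the stand's -x). A finger that still touches the spit can keep it from swinging by friction: let go to see.
- spit_butt (a point): Centre of the handle's flat end face, 250 mm from the spit's origin, 5 mm above the plane of the bar's underside. The handle is 100 long x 24 wide x 22 mm thick, on the bar's centre line. This point is about 26 mm above the table while the handle is down, 41 mm when the spit is level. Pushing here along the spit slides it with 1 to 4 N.
- spit_tip (a point): Bare end of the spit's bar, 150 mm from its origin away from the handle, 5 mm above the plane of the underside; 41 mm above the table when the spit is level.
- saddle: Steel hanging saddle, loose, 50 g, standing on the table: upside-down U, 24 long (x) x 36 wide (y) mm, with an upright tab. Origin: centre of its underside. Legs 6 mm thick, 8 mm high, with a 24 mm wide slot between them along x; crown 8 to 14 mm up. Astride the level spit the slot runs along the bar, the crown rests on the bar and the origin is 38 mm above the table. Half a turn makes no difference.
- saddle_tab (a point): Middle of the saddle's upright tab, 35 mm above the saddle's origin, axes as the saddle's. The tab is 20 long (x) x 10 thick (y), from 14 to 56 mm above the origin, with a small eye; it is taken across its thickness.
- spice_pot: Bystander, loose: small white bowl, 54 mm across, 40 mm high. Leave it alone.
- skewer_a: Bystander, loose: thin skewer with a wooden handle, lying on the table on the robot's side of the stand, 300 mm long, 16 mm high. Leave it alone.
- skewer_b: Bystander, loose: thin skewer like skewer_a, beyond the stand. Leave it alone.
- skewer_c: Bystander, loose: thin skewer like skewer_a, beyond the stand. Leave it alone.
- spatula: Bystander, loose: kitchen spatula lying on the table. Leave it alone.
Mind the look-alikes: they are no part of the job. Of the things that look like the saddle, take the one that is farthest to the robot's right at the start. Leave any purple look-alike of the stand alone.

How it is judged:
On the way, in this order (a step that is already met when the one before it is completed fails the run):
1. the spit balances level on the knife edge by itself, nothing of the robot touching it and no saddle on it (angle between spit's own x axis and vertical between 1.5408 and 1.6008 rad and contact force between anything else and spit above 0.5 N and contact force between each of the fingers, the arm, saddle and spit below 0.05 N and angular speed of spit below 0.08 rad/s), for 0.5 s.
2. the saddle sits astride the level bar above the knife edge (angle between spit's own x axis and vertical between 1.5408 and 1.6008 rad and x of saddle in the frame of edge between -0.007 and 0.007 m and y of saddle in the frame of edge between -0.007 and 0.007 m and z of saddle in the frame of edge between -0.002 and 0.005 m and angle between saddle's own z axis and vertical below 0.1 rad and angle between the x axis of saddle and the x axis of spit, either way round below 0.35 rad), for 0.2 s.
At the end, for the whole second after the job is handed in: The spit lies on the knife edge, level within 0.03 rad; the saddle sits upright (within 0.1 rad) astride the bar, resting on it, its slot along the bar (within 0.35 rad), its middle within 7 mm of the middle of the knife edge along and across the bar; both at rest and released (all of step 2 and linear speed of each of spit, saddle below 0.02 m/s and contact force between saddle and spit above 0.1 N and contact force between spit and stand above 1 N); the robot touches nothing.
It fails at once if the spit is pushed or squeezed with more than 20 N (contact force between any of the fingers, the arm and spit above 20 N).
It fails at once if the saddle is pressed onto the spit with more than 20 N (contact force between saddle and spit above 20 N).
It fails at once if the spit is lifted off or knocked off the knife edge (height (world z) of spit above 0.055 m or height (world z) of spit below 0.022 m or y of spit in the frame of stand above 0.03 m or y of spit in the frame of stand below -0.03 m).
It fails at once if a bystander is disturbed (moved more than 30 mm) (distance of any of spice_pot, skewer_a, skewer_b, skewer_c, spatula from where it was at the start of the episode above 0.03 m).
It also fails if it takes over 69 s, if anything falls off the work surface, if the arm or the gripper's body presses on something with over 40 N, if the wrist force passes 120 N, or if a joint passes its speed limit or range.

## Robot

A 6-joint arm with a two-finger parallel gripper is mounted at the origin on the work surface. World frame = base frame: x ahead of the robot, y to its left, z up, the work surface at z = 0. Lengths are in m, angles in rad, forces in N, time in s.
With the tool pointing down it reaches from about 0.3 to 0.875 m from the base axis. Payload 6.4 kg.
Tool frame: the origin (TCP) lies at the very end of the fingers, on their centre line; the grasp point (between the pads) lies 19 mm behind it (arm.grasp_offset is the distance from the TCP to the grasp point, in m); z points along the fingers, x is the direction in which the jaws open and shut, and the axes are right-handed (so a half turn about z gives the same grasp; the last joint's range is limited). The gripper opens to 88 mm and grips with 3 to 60 N. Pads are 18 mm wide; open, the fingers measure 123 mm over their backs; the gripper's body (75 mm by 187 mm) begins 45 mm behind the grasp point.
Start: joints at [-1.478, 0.181, 1.607, -0, 1.354, -0.206], TCP at [0.169, -0.55, 0.239] pointing down, gripper open.
Joint ranges: [-2.99, 2.99], [-0.89, 2.07], [0.3, 2.58], [-1.14, 4.28], [0, 2.63], [-3.12, 3.12]. Speed limits (rad/s): [2.57, 2.57, 3.01, 3.14, 3.14, 3.14].

## Interface

Orientations are given as a unit quaternion [x, y, z, w].
In Python, from workcell import status, get_image, job_done, arm gives the robot as it stands.
- The arm moves only by the tool step_arm, never from a script. Its argument "plan" is a list of rows, each a list of 7 numbers: the shift along the tool's x, y, z in mm, then the turn, a rotation vector about the tool's x, y, z in degrees, then the opening in per cent of the stroke, from 0 (shut) to 100 (fully open). A call has exactly 8 rows; each row shifts and turns the commanded pose from where the row before left it, along the tool's axes as they then stand; what a row does not reach is not made up. A row lasts 1/12 s, in which the tool goes at most 41.7 mm and 7.16 degrees, less where a joint would pass 70% of its speed; a pose out of reach is approached as far as the arm can. A call is refused whole if a number of a shift passes 41.7 or a number of a turn 7.16, either way. A call with a gripper value outside its range is refused whole. The fingers move at their own pace and stop on an object; "force" is the grip in N (left out, the last holds). Time passes only in rows, so rows that do not move let the fingers close, or fill a call up. It gives the time, the measured TCP pose, the force and the opening at its end, in the units of the state.
- status.state(): the state, without advancing time (a new reading comes with each control period).
- get_image(name): name is "side" or "top" or "wrist"; returns a dict with "image" (420x560x3 uint8, red, green, blue), "vertical_fov" (degrees; the focal length in pixels is half the picture's height over the tangent of half this angle, whatever the lens; pixels are square), "cx", "cy" (the principal point, pixels), "eye" and "attitude" of the camera in the world. Camera axes: x right, y down, z forward; pixel columns grow to the right and rows downward; lengths in m; the calibration is good to about 2 mm. A picture is of the moment at which its call begins. There is no depth.
- job_done(): hands the job in, once; it reports no verdict.
The state is a dict: "time": time; "joints": joint angles; "joint_vel": joint speeds; "joint_torque": joint torques, N m; "eef_pos": TCP position; "eef_rot": TCP orientation; "wrist_force": force on the tool from outside, world axes, zero at the start; "torque": the same for the moment, N m; "width": finger opening in m.
Only numpy, scipy, OpenCV 4.12 (cv2) and the standard library are available. Lean on these libraries where they do the work, as an engineer would, in place of code of your own. Each camera call takes 0.05 s, during which the arm holds its last target.

## Working session

There is one attempt and no reset: what is moved stays moved. The work goes in short steps, Python scripts to look and compute and a tool call to move; the robot and the scene stay as the last step left them, time stands still between calls to the robot, and variables do not carry over. Pictures are saved under pics/ and viewed, and the job is handed in when it is done.

Besides the shell and the picture viewer there is one more tool, called after "Request:" as a command line: name --pt "numbers of a row" for each row, then --argument value for the rest. step_arm: Moves the arm, as the interface text tells. Its arguments: {"type":"object","properties":{"plan":{"type":"array"},"force":{"type":"number"}},"required":["plan"]}

```bash
ls; mkdir -p pics
cat > h.py <<'E'
import numpy as np, cv2
from scipy.spatial.transform import Rotation as R
from workcell import status, get_image, job_done, arm
def snap(cam,name):
    d=get_image(cam); cv2.imwrite(f'pics/{name}.png',d['image'][:,:,::-1]); np.save(f'pics/{name}.npy',{k:v for k,v in d.items()},allow_pickle=True); return d
def load(name): return np.load(f'pics/{name}.npy',allow_pickle=True).item()
def rot(d):
    a=np.array(d['attitude'],float)
    return a if a.shape==(3,3) else R.from_quat(a).as_matrix()
def foc(d): return d['image'].shape[0]/2/np.tan(np.radians(d['vertical_fov'])/2)
def plane(d,u,v,z):
    r=rot(d)@np.array([(u-d['cx'])/foc(d),(v-d['cy'])/foc(d),1]); e=np.array(d['eye']); return e+r*(z-e[2])/r[2]
def proj(d,p):
    c=rot(d).T@(np.array(p)-np.array(d['eye'])); return c[:2]/c[2]*foc(d)+[d['cx'],d['cy']]
def st():
    s=status.state(); print({k:np.round(v,4).tolist() for k,v in s.items()})
    return s
E
python3 - <<'E'
from h import *
for c in ['side','top','wrist']:
    d=snap(c,c+'0'); print(c,{k:v for k,v in d.items() if k!='image'})
st()
E
```

```text
pics
side {'vertical_fov': 52.83242212144458, 'cx': 280.0296096744101, 'cy': 201.7974608002256, 'eye': array([ 0.33368518, -0.70602249,  0.76717011]), 'attitude': array([ 0.9064828 , -0.15603269,  0.06281208, -0.38729496])}
top {'vertical_fov': 48.002811713272706, 'cx': 282.07021309632955, 'cy': 209.91381280011072, 'eye': array([ 0.44798184, -0.02076322,  1.19198473]), 'attitude': array([ 0.71238393, -0.70022126,  0.03393126, -0.03237273])}
wrist {'vertical_fov': 67.06347171999111, 'cx': 282.84767619175375, 'cy': 210.9761361537681, 'eye': array([ 0.23307133, -0.52973979,  0.38321354]), 'attitude': array([ 0.79755473, -0.58862873, -0.07916824,  0.10561756])}
{'time': 0.15, 'joints': [-1.4783, 0.1814, 1.6078, -0.0, 1.3538, -0.2063], 'joint_vel': [-0.0014, -0.0021, -0.0032, 0.001, -0.0013, 0.0006], 'joint_torque': [0.0019, -43.4226, -34.2174, 0.0703, 0.0356, -0.0001], 'eef_pos': [0.1692, -0.5491, 0.238], 'eef_rot': [0.8045, -0.594, -0.0005, -0.0005], 'wrist_force': [0.2681, -0.162, -0.065], 'torque': [-0.0147, 0.0067, 0.0114], 'width': 0.0882}
```

View pics/top0.png

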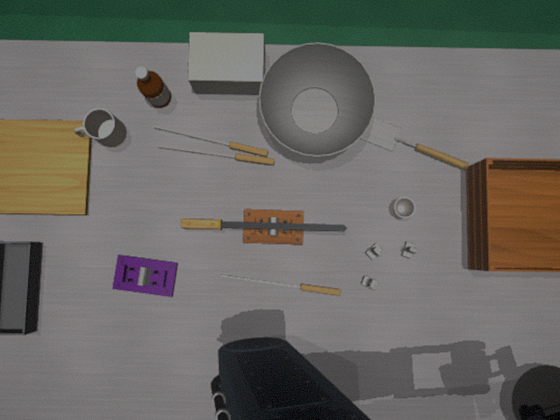

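View pics/side0.png

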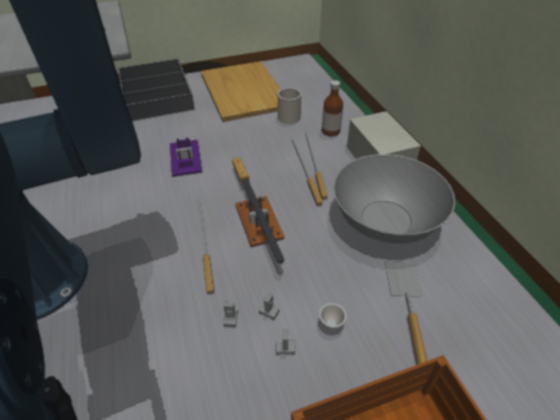

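View pics/wrist0.png

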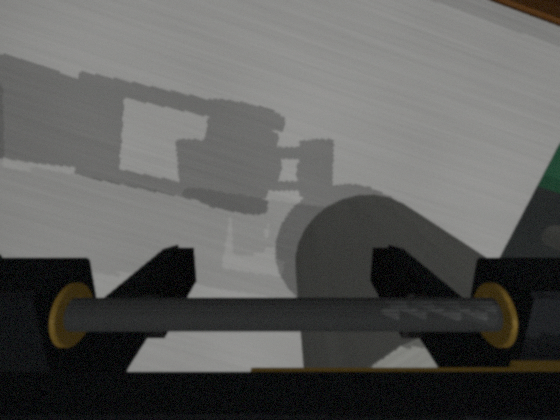

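The top view shows +x up and -y to the right. The stand is at about (273,227), with the spit handle at its left end (182,224) and the tip at (346,228). There are three saddle-like pieces, at (373,251), (408,250) and (369,282). The rightmost, at (408,250), is the one to take. Next I'll zoom in.

Run:
```python
from h import *
d=load('top0'); im=d['image'][:,:,::-1]
a=cv2.resize(im[190:260,170:360],None,fx=4,fy=4,interpolation=cv2.INTER_CUBIC)
b=cv2.resize(im[235:295,350:430],None,fx=5,fy=5,interpolation=cv2.INTER_CUBIC)
c=np.zeros((a.shape[0]+b.shape[0],800,3),np.uint8); c[:a.shape[0],:a.shape[1]]=a; c[a.shape[0]:,:b.shape[1]]=b
s=load('side0')['image'][:,:,::-1]
e=cv2.resize(s[290:360,215:305],None,fx=4,fy=4,interpolation=cv2.INTER_CUBIC); c[a.shape[0]:a.shape[0]+280,410:770]=e
cv2.imwrite('pics/z0.png',c)
# masks
hsv=cv2.cvtColor(im,cv2.COLOR_BGR2HSV)
m=((hsv[...,0]<15)&(hsv[...,1]>130)).astype(np.uint8); m[:, :235]=0;m[:,312:]=0;m[:200]=0;m[:][255:]=0
p=np.argwhere(m)[:,::-1].astype(np.float32); r=cv2.minAreaRect(p); print('foot',r, plane(d,*r[0],0.012))
dk=(im.max(2)<90).astype(np.uint8)
for k,(x0,x1,y0,y1) in {'bar':(225,350,215,237)}.items():
    q=np.zeros_like(dk); q[y0:y1,x0:x1]=dk[y0:y1,x0:x1]; 
    P=np.argwhere(q)[:,::-1]; print(P.min(0),P.max(0))
    l=cv2.fitLine(P.astype(np.float32),cv2.DIST_HUBER,0,.01,.01).ravel(); print(l)
h=((hsv[...,0]>12)&(hsv[...,0]<30)&(hsv[...,1]>90)).astype(np.uint8); q=np.zeros_like(h); q[214:236,170:230]=h[214:236,170:230]
P=np.argwhere(q)[:,::-1]; print('handle',P.min(0),P.max(0),cv2.minAreaRect(P.astype(np.float32)))
for (u,v) in [(182,224),(346,228)]: print(plane(d,u,v,.037))
```

```text
foot ((272.6200866699219, 226.4373779296875), (58.50605392456055, 32.51505661010742), 1.5074357986450195) [0.5170401  0.00053816 0.012     ]
[225 215] [346 235]
[9.9959606e-01 2.8420821e-02 2.8415448e+02 2.2620831e+02]
handle [181 219] [220 229] ((200.5, 224.0), (10.0, 39.0), 90.0)
[0.51772458 0.22228718 0.037     ]
[ 0.51484631 -0.17986682  0.037     ]
```

View pics/z0.png

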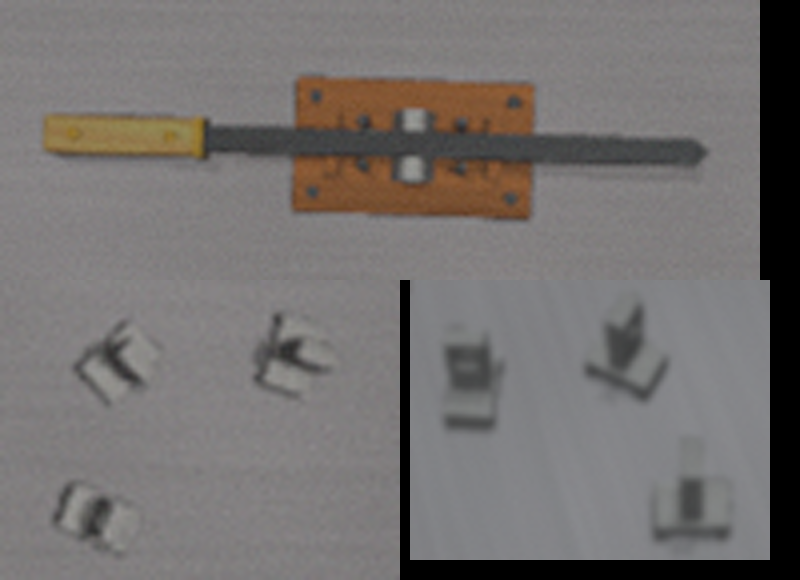

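Run:
```python
from h import *
d=load('top0'); im=d['image'][:,:,::-1]
def ang(u0,v0,u1,v1,z):
    a=plane(d,u0,v0,z);b=plane(d,u1,v1,z);e=a-b; return np.degrees(np.arctan2(e[1],e[0]))
c,s=np.cos(np.radians(1.507)),np.sin(np.radians(1.507))
print('foot x dir',ang(272.6-30*c,226.4-30*s,272.6+30*c,226.4+30*s,.012))
print('spit dir',ang(284.15-50,226.2-50*.02842,284.15+50,226.2+50*.02842,.041))
w=(im.min(2)>150).astype(np.uint8); q=w*0; q[210:240,255:290]=w[210:240,255:290]
P=np.argwhere(q)[:,::-1].astype(float);print(len(P),P.min(0),P.max(0),P.mean(0));print('edge',plane(d,*P.mean(0),.036))
print(plane(d,170+413/4,190+145/4,.036), plane(d,170+44/4-.0,190+135/4,.037), plane(d,170+707/4,190+152/4,.046))
print('saddle', plane(d,350+292/5,235+(340-280)/5,.014), plane(load('side0'),215+(691-410)/4,290+(510-280)/4,.014))
```

```text
foot x dir 89.47997896256965
spit dir 89.35896244383555Traceback (most recent call last):
  File "<stdin>", line 9, in <module>
    return umr_minimum(a, axis, None, out, keepdims, initial, where)
ValueError: zero-size array to reduction operation minimum which has no identity
```

Request:
step_arm --pt "0 0 0 0 0 -7.1 0" --pt "0 0 0 0 0 -7.1 0" --pt "0 0 0 0 0 -7.1 0" --pt "0 0 0 0 0 -7.1 0" --pt "0 0 0 0 0 -7.1 0" --pt "0 0 0 0 0 -7.1 0" --pt "0 0 0 0 0 -7.1 0" --pt "0 0 0 0 0 -7.1 0"

```text
time: 0.82
eef_pos: [0.1692, -0.5493, 0.2383]
eef_rot: [0.991, -0.137, -0.0, -0.0]
wrist_force: [-0.2, -0.4, 1.0]
width: 0.0371
```

Run:
```python
from h import *
d=load('top0'); im=d['image'][:,:,::-1]
print('edge',plane(d,170+413/4,190+145/4,.036), plane(d,170+44/4-.0,190+135/4,.037), plane(d,170+707/4,190+152/4,.046))
print('saddle', plane(d,350+292/5,235+(340-280)/5,.014), plane(load('side0'),215+(691-410)/4,290+(510-280)/4,.014))
```

```text
edge [ 0.51612237 -0.00143167  0.036     ] [0.51829579 0.22475928 0.037     ] [ 0.51435676 -0.1804521   0.046     ]
saddle [ 0.47146609 -0.33880166  0.014     ] [ 0.4662825  -0.34264898  0.014     ]
```

Request:
step_arm --pt "0 0 0 0 0 -7.1 0" --pt "0 0 0 0 0 -7.1 0" --pt "0 0 0 0 0 -1 0" --pt "25 -40 0 0 0 0 0" --pt "25 -40 0 0 0 0 0" --pt "25 -40 0 0 0 0 0" --pt "25 -40 0 0 0 0 0" --pt "25 -40 0 0 0 0 0"

```text
time: 1.48
eef_pos: [0.2829, -0.3728, 0.2385]
eef_rot: [1.0, -0.01, 0.0, -0.0]
wrist_force: [0.6, -0.5, -0.4]
width: 0.0005
```

Request:
step_arm --pt "14 -40 0 0 0 0 0" --pt "14 -40 0 0 0 0 0" --pt "14 -40 0 0 0 0 0" --pt "14 -40 0 0 0 0 0" --pt "14 -40 0 0 0 0 0" --pt "14 -40 0 0 0 0 0" --pt "14 -40 0 0 0 0 0" --pt "14 -40 0 0 0 0 0"

```text
time: 2.15
eef_pos: [0.3975, -0.0597, 0.239]
eef_rot: [1.0, -0.01, 0.0, 0.0]
wrist_force: [0.1, 0.3, 0.0]
width: 0.0005
```

Request:
step_arm --pt "14 -40 0 0 0 0 0" --pt "14 -40 0 0 0 0 0" --pt "14 -40 10 0 0 0 0" --pt "14 -40 15 0 0 0 0" --pt "14 -40 15 0 0 0 0" --pt "14 -40 15 0 0 0 0" --pt "14 -40 15 0 0 0 0" --pt "0 0 15 0 0 0 0"

```text
time: 2.82
eef_pos: [0.4956, 0.2076, 0.158]
eef_rot: [1.0, -0.007, 0.001, -0.001]
wrist_force: [0.2, -1.4, 0.7]
width: 0.0005
```

Run:
```python
from h import *
st(); snap('top','t1'); snap('side','s1')
```

```text
{'time': 2.8167, 'joints': [0.1745, 0.1837, 1.7772, 0.0022, 1.1784, 0.1881], 'joint_vel': [-0.0741, 0.1848, 0.2073, -0.0464, -0.3508, -0.0945], 'joint_torque': [2.6144, -39.4204, -32.3333, 0.4172, 0.4501, 0.9176], 'eef_pos': [0.4956, 0.2076, 0.158], 'eef_rot': [1.0, -0.0073, 0.0009, -0.0012], 'wrist_force': [0.2248, -1.3956, 0.7086], 'torque': [-0.0827, 0.0168, -0.0369], 'width': 0.0005}
```

View pics/s1.png

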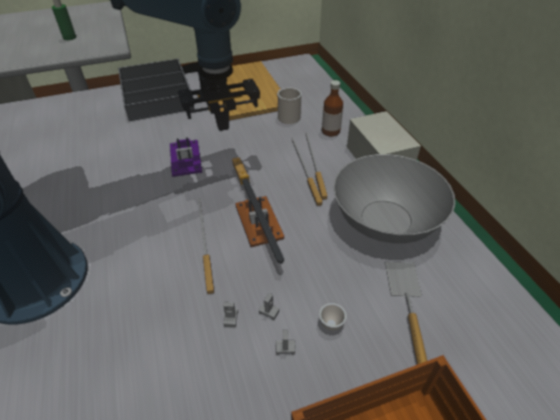

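View pics/t1.png

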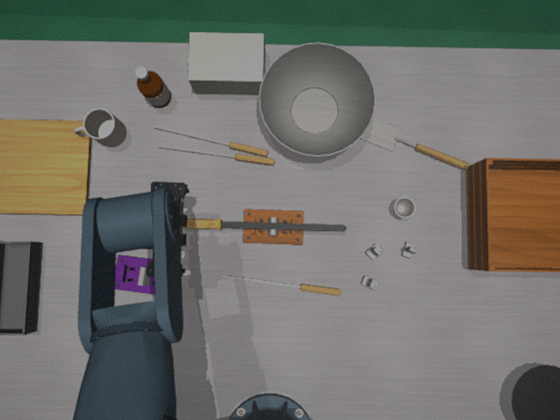

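Request:
step_arm --pt "11 -30 0 0 0 0 0" --pt "11 -26 10 0 0 0 0" --pt "0 0 20 0 0 0 0" --pt "0 0 20 0 0 0 0" --pt "0 0 10 0 0 0 0" --pt "0 0 0 0 0 0 0" --pt "0 0 0 0 0 0 0" --pt "0 0 0 0 0 0 0"

```text
time: 3.58
eef_pos: [0.5181, 0.2573, 0.1001]
eef_rot: [1.0, -0.008, 0.001, -0.0]
wrist_force: [-0.6, 0.8, 0.2]
width: 0.0007
```

Run:
```python
from h import *
s=status.state();print(s['eef_pos'],s['eef_rot'],s['wrist_force']); d=snap('wrist','w1'); print({k:v for k,v in d.items() if k!='image'})
```

```text
[0.51806394 0.25728603 0.10008513] [ 9.99963995e-01 -8.42707221e-03  9.72765138e-04 -2.18199003e-04] [-0.58967661  0.78014177  0.20918612]
{'vertical_fov': 67.06347171999111, 'cx': 282.84767619175375, 'cy': 210.9761361537681, 'eye': array([0.51845549, 0.32418113, 0.24538294]), 'attitude': array([ 9.91235200e-01, -8.44631503e-03, -4.45255018e-05,  1.31838676e-01])}
```

View pics/w1.png

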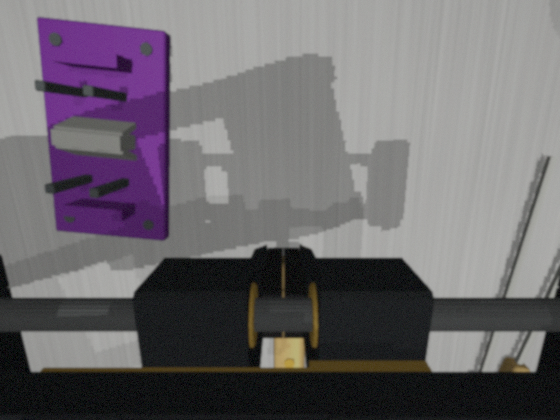

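Request:
step_arm --pt "0 0 15 0 0 0 0" --pt "0 0 20 0 0 0 0" --pt "0 0 20 0 0 0 0" --pt "0 0 15 0 0 0 0" --pt "0 0 8 0 0 0 0" --pt "0 0 0 0 0 0 0" --pt "0 0 0 0 0 0 0" --pt "0 0 0 0 0 0 0"

```text
time: 4.3
eef_pos: [0.5183, 0.258, 0.022]
eef_rot: [1.0, -0.008, 0.001, -0.0]
wrist_force: [0.5, 0.1, 0.2]
width: 0.0001
```

```bash
cat >> h.py <<'E'
def look(n):
    s=status.state();print(round(s['time'],2),np.round(s['eef_pos'],4),np.round(s['wrist_force'],1))
    d=snap('side','s'+n); t=snap('top','t'+n)
    a=d['image'][130:300,200:330,::-1]; b=t['image'][195:255,170:360,::-1]
    a=cv2.resize(a,None,fx=3,fy=3,interpolation=cv2.INTER_CUBIC); b=cv2.resize(b,None,fx=2,fy=2,interpolation=cv2.INTER_CUBIC)
    c=np.zeros((max(a.shape[0],b.shape[0]),a.shape[1]+b.shape[1],3),np.uint8); c[:a.shape[0],:a.shape[1]]=a; c[:b.shape[0],a.shape[1]:]=b
    cv2.imwrite(f'pics/z{n}.png',c)
E
python3 -c "
from h import *; look('2')"
```

```text
4.3 [0.5183 0.258  0.022 ] [0.5 0.1 0.2]
```

View pics/z2.png

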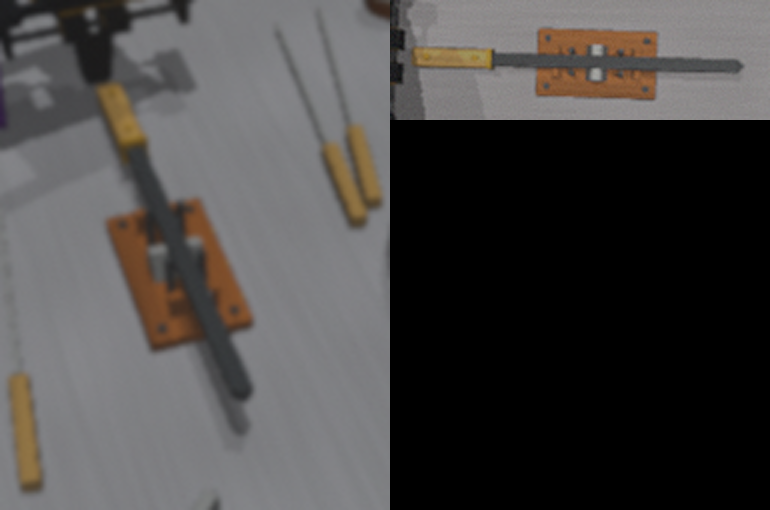

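Request:
step_arm --pt "0 6 0 0 0 0 0" --pt "0 6 0 0 0 0 0" --pt "0 4 0 0 0 0 0" --pt "0 2 0 0 0 0 0" --pt "0 2 0 0 0 0 0" --pt "0 2 0 0 0 0 0" --pt "0 2 0 0 0 0 0" --pt "0 2 0 0 0 0 0"

```text
time: 5.07
eef_pos: [0.5168, 0.2319, 0.0207]
eef_rot: [1.0, -0.008, 0.0, -0.0]
wrist_force: [-0.1, 3.3, 0.0]
width: 0.0006
```

Request:
step_arm --pt "0 2 0 0 0 0 0" --pt "0 2 0 0 0 0 0" --pt "0 2 0 0 0 0 0" --pt "0 1 0 0 0 0 0" --pt "0 1 0 0 0 0 0" --pt "0 0 0 0 0 0 0" --pt "0 0 0 0 0 0 0" --pt "0 0 0 0 0 0 0"

```text
time: 5.73
eef_pos: [0.5166, 0.2235, 0.0205]
eef_rot: [1.0, -0.008, -0.0, 0.0]
wrist_force: [-0.4, 2.0, 0.5]
width: 0.0007
```

```bash
python3 -c "
from h import *; look('3')"
```

```text
5.73 [0.5166 0.2235 0.0205] [-0.4  2.   0.5]
```

View pics/z3.png

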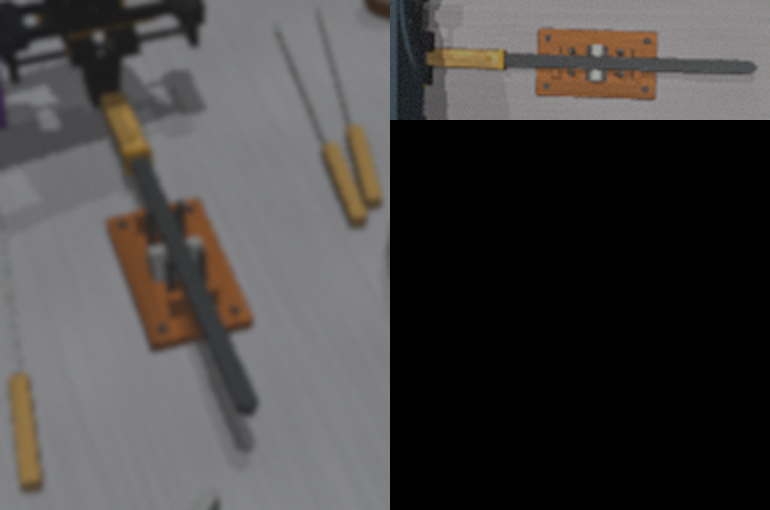

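Request:
step_arm --pt "0 2 0 0 0 0 0" --pt "0 1 0 0 0 0 0" --pt "0 0 0 0 0 0 0" --pt "0 -3 0 0 0 0 0" --pt "0 -3 0 0 0 0 0" --pt "0 0 0 0 0 0 0" --pt "0 0 0 0 0 0 0" --pt "0 0 0 0 0 0 0"

```text
time: 6.5
eef_pos: [0.5165, 0.2266, 0.0204]
eef_rot: [1.0, -0.008, -0.0, 0.0]
wrist_force: [0.5, -0.9, 0.1]
width: 0.0003
```

```bash
cat >> h.py <<'E'
from scipy.optimize import least_squares
def dark(d,box):
    im=d['image'].astype(int); x0,x1,y0,y1=box; m=np.zeros(im.shape[:2],bool); m[y0:y1,x0:x1]=(im.max(2)[y0:y1,x0:x1]<95); return m
def tip(n):
    t=load('t'+n); s=load('s'+n)
    m=cv2.connectedComponentsWithStats(dark(t,(306,385,218,240)).astype(np.uint8)); 
    k=1+np.argmax(m[2][1:,4]); ys,xs=np.where(m[1]==k); ut=xs.max()+.5; vt=ys[xs>xs.max()-3].mean()
    im=s['image'].astype(int); q=np.zeros(im.shape[:2],np.uint8); q[235:300,255:310]=(im.max(2)[235:300,255:310]<75)
    m=cv2.connectedComponentsWithStats(q); k=1+np.argmax(m[2][1:,4]); ys,xs=np.where(m[1]==k); vs=ys.max()+.5; us=xs[ys>ys.max()-3].mean()
    f=lambda p: np.r_[proj(t,p)-[ut,vt],proj(s,p)-[us,vs]]
    r=least_squares(f,[.515,-.19,.045]); print('tip',np.round(r.x*1000,1),'px',ut,vt,us,vs,'res',np.round(r.fun,1))
E
python3 -c "
from h import *; look('4'); tip('0');tip('2');tip('3');tip('4')"
```

```text
6.5 [0.5165 0.2266 0.0204] [ 0.5 -0.9  0.1]Traceback (most recent call last):
  File "<string>", line 2, in <module>
    from h import *; look('4'); tip('0');tip('2');tip('3');tip('4')
                                ~~~^^^^^
  File "h.py", line 29, in tip
    t=load('t'+n); s=load('s'+n)
  File "h.py", line 6, in load
    def load(name): return np.load(f'pics/{name}.npy',allow_pickle=True).item()
                           ~~~~~~~^^^^^^^^^^^^^^^^^^^^^^^^^^^^^^^^^^^^^^
    fid = stack.enter_context(open(os.fspath(file), "rb"))
                              ~~~~^^^^^^^^^^^^^^^^^^^^^^^
FileNotFoundError: [Errno 2] No such file or directory: 'pics/t0.npy'
```

```bash
python3 -c "
from h import *; tip('2');tip('3');tip('4')"
```

```text
tip [ 513.3 -176.6   49.3] px 345.5 227.69230769230768 279.0 263.5 res [-0.1  0.6  0.6 -0.1]
tip [ 511.1 -192.7   56.1] px 352.5 228.72727272727272 280.6666666666667 267.5 res [-0.1  0.5  0.4 -0.1]
tip [ 511.1 -195.4   52.8] px 353.5 228.5 280.8 269.5 res [-0.2  0.8  0.7 -0.1]
```

View pics/z4.png

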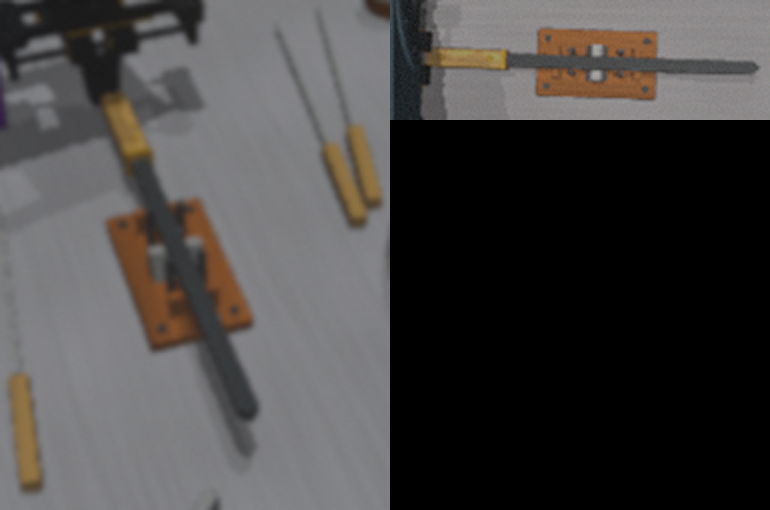

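Request:
step_arm --pt "0 4 0 0 0 0 0" --pt "0 2 0 0 0 0 0" --pt "0 2 0 0 0 0 0" --pt "0 2 0 0 0 0 0" --pt "0 0 0 0 0 0 0" --pt "0 -3 0 0 0 0 0" --pt "0 -3 0 0 0 0 0" --pt "0 0 0 0 0 0 0"

```text
time: 7.27
eef_pos: [0.5165, 0.223, 0.0205]
eef_rot: [1.0, -0.008, -0.0, 0.0]
wrist_force: [-0.2, 0.5, -0.3]
width: 0.0005
```

Request:
step_arm --pt "0 0 0 0 0 0 0" --pt "0 0 0 0 0 0 0" --pt "0 0 0 0 0 0 0" --pt "0 0 0 0 0 0 0" --pt "0 0 0 0 0 0 0" --pt "0 0 0 0 0 0 0" --pt "0 0 0 0 0 0 0" --pt "0 0 0 0 0 0 0"

```text
time: 7.93
eef_pos: [0.5166, 0.2227, 0.0206]
eef_rot: [1.0, -0.008, 0.0, -0.0]
wrist_force: [0.3, 0.2, 0.5]
width: 0.0002
```

```bash
python3 -c "
from h import *; look('5'); tip('5')"
```

```text
7.93 [0.5166 0.2227 0.0206] [0.3 0.2 0.5]
tip [ 510.  -200.3   52.5] px 355.5 229.0 281.1 271.5 res [-0.2  0.8  0.7 -0.1]
```

View pics/z5.png

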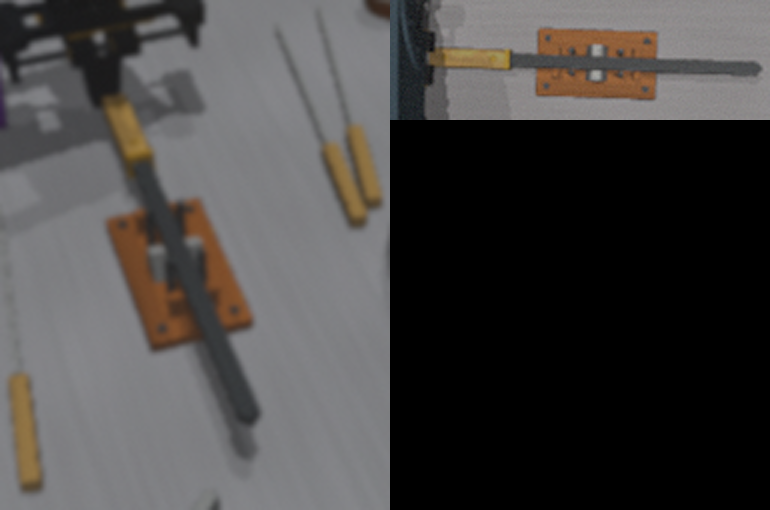

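Still tilted: the tip is at about 52 mm, against 41 mm when level. I'll carry on with steps of 3.5 to 4 mm.

Request:
step_arm --pt "0 4 0 0 0 0 0" --pt "0 2 0 0 0 0 0" --pt "0 2 0 0 0 0 0" --pt "0 2 0 0 0 0 0" --pt "0 0 0 0 0 0 0" --pt "0 -3 0 0 0 0 0" --pt "0 -3 0 0 0 0 0" --pt "0 0 0 0 0 0 0"

```text
time: 8.7
eef_pos: [0.5164, 0.2191, 0.0205]
eef_rot: [1.0, -0.008, -0.0, 0.0]
wrist_force: [-0.4, -0.2, 0.1]
width: 0.0007
```

Request:
step_arm --pt "0 0 0 0 0 0 0" --pt "0 0 0 0 0 0 0" --pt "0 0 0 0 0 0 0" --pt "0 0 0 0 0 0 0" --pt "0 0 0 0 0 0 0" --pt "0 0 0 0 0 0 0" --pt "0 0 0 0 0 0 0" --pt "0 0 0 0 0 0 0"

```text
time: 9.37
eef_pos: [0.5165, 0.2187, 0.0205]
eef_rot: [1.0, -0.008, -0.0, 0.0]
wrist_force: [-0.5, 0.4, 0.1]
width: 0.0003
```

```bash
python3 -c "
from h import *; look('6'); tip('6')"
```

```text
9.37 [0.5165 0.2187 0.0205] [-0.5  0.4  0.1]
tip [ 510.4 -203.4   49.3] px 356.5 229.21428571428572 282.0 273.5 res [-0.1  0.5  0.5 -0.1]
```

View pics/z6.png

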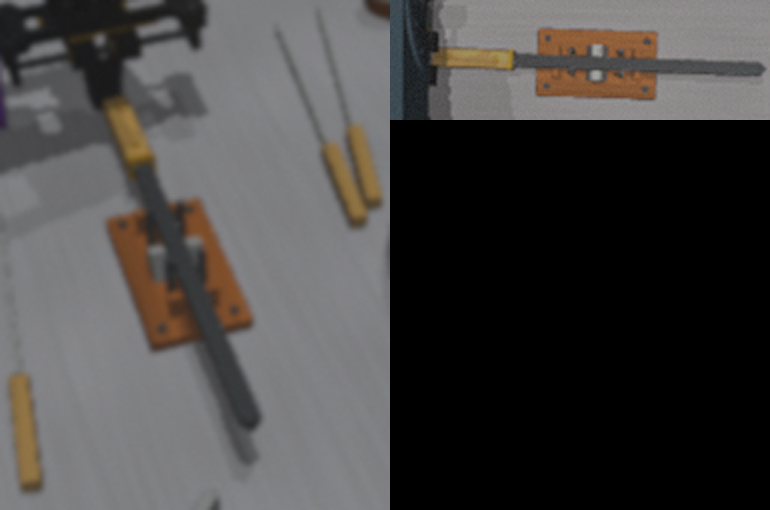

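Request:
step_arm --pt "0 0 0 0 0 0 0" --pt "0 4 0 0 0 0 0" --pt "0 2 0 0 0 0 0" --pt "0 2 0 0 0 0 0" --pt "0 2 0 0 0 0 0" --pt "0 0 0 0 0 0 0" --pt "0 -3 0 0 0 0 0" --pt "0 -3 0 0 0 0 0"

```text
time: 10.13
eef_pos: [0.5164, 0.2146, 0.0205]
eef_rot: [1.0, -0.008, -0.0, 0.0]
wrist_force: [0.2, -0.3, -0.3]
width: 0.0006
```

Request:
step_arm --pt "0 0 0 0 0 0 0" --pt "0 0 0 0 0 0 0" --pt "0 0 0 0 0 0 0" --pt "0 0 0 0 0 0 0" --pt "0 0 0 0 0 0 0" --pt "0 0 0 0 0 0 0" --pt "0 0 0 0 0 0 0" --pt "0 0 0 0 0 0 0"

```text
time: 10.8
eef_pos: [0.5164, 0.2147, 0.0205]
eef_rot: [1.0, -0.008, 0.0, -0.0]
wrist_force: [0.0, 1.5, 0.2]
width: 0.0008
```

```bash
python3 -c "
from h import *; look('7'); tip('7')"
```

```text
10.8 [0.5164 0.2147 0.0205] [0.  1.5 0.2]
tip [ 509.5 -207.8   51.9] px 358.5 229.5 282.29411764705884 274.5 res [-0.1  0.6  0.5 -0.1]
```

View pics/z7.png

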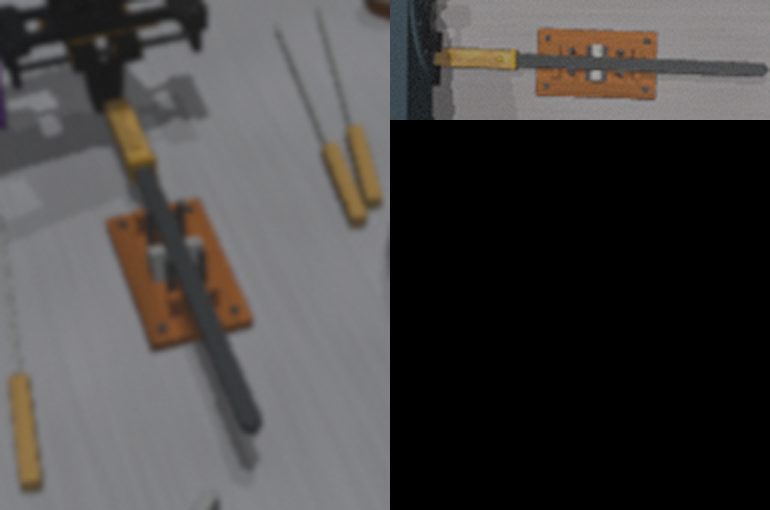

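Request:
step_arm --pt "0 4 0 0 0 0 0" --pt "0 2 0 0 0 0 0" --pt "0 2 0 0 0 0 0" --pt "0 2 0 0 0 0 0" --pt "0 0 0 0 0 0 0" --pt "0 -3 0 0 0 0 0" --pt "0 -3 0 0 0 0 0" --pt "0 0 0 0 0 0 0"

```text
time: 11.57
eef_pos: [0.5163, 0.2111, 0.0205]
eef_rot: [1.0, -0.007, -0.0, 0.0]
wrist_force: [0.1, -0.1, -0.2]
width: 0.0004
```

Request:
step_arm --pt "0 0 0 0 0 0 0" --pt "0 0 0 0 0 0 0" --pt "0 0 0 0 0 0 0" --pt "0 0 0 0 0 0 0" --pt "0 0 0 0 0 0 0" --pt "0 0 0 0 0 0 0" --pt "0 0 0 0 0 0 0" --pt "0 0 0 0 0 0 0"

```text
time: 12.23
eef_pos: [0.5164, 0.2107, 0.0205]
eef_rot: [1.0, -0.008, 0.0, -0.0]
wrist_force: [0.0, -0.5, 0.3]
width: 0.0001
```

```bash
python3 -c "
from h import *; look('8'); tip('8')"
```

```text
12.23 [0.5164 0.2107 0.0205] [ 0.  -0.5  0.3]
tip [ 508.7 -212.7   51.6] px 360.5 230.0 282.8 276.5 res [-0.1  0.4  0.4 -0.1]
```

View pics/z8.png

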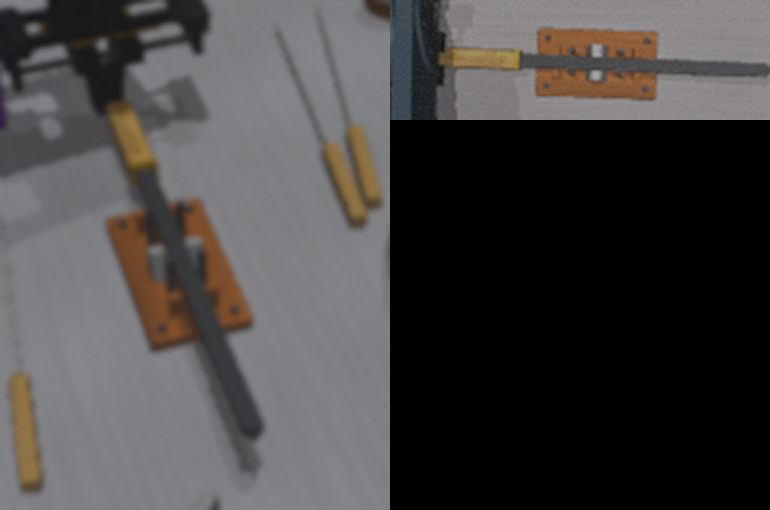

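Request:
step_arm --pt "0 4 0 0 0 0 0" --pt "0 2 0 0 0 0 0" --pt "0 2 0 0 0 0 0" --pt "0 2 0 0 0 0 0" --pt "0 0 0 0 0 0 0" --pt "0 -3 0 0 0 0 0" --pt "0 -3 0 0 0 0 0" --pt "0 0 0 0 0 0 0"

```text
time: 13.0
eef_pos: [0.5163, 0.2071, 0.0205]
eef_rot: [1.0, -0.008, -0.0, 0.0]
wrist_force: [0.2, 0.6, -0.8]
width: 0.0008
```

Request:
step_arm --pt "0 0 0 0 0 0 0" --pt "0 0 0 0 0 0 0" --pt "0 0 0 0 0 0 0" --pt "0 0 0 0 0 0 0" --pt "0 0 0 0 0 0 0" --pt "0 0 0 0 0 0 0" --pt "0 0 0 0 0 0 0" --pt "0 0 0 0 0 0 0"

```text
time: 13.67
eef_pos: [0.5163, 0.2067, 0.0205]
eef_rot: [1.0, -0.008, -0.0, -0.0]
wrist_force: [1.5, 0.3, -0.5]
width: 0.0001
```

```bash
python3 -c "
from h import *; look('9'); tip('9')"
```

```text
13.67 [0.5163 0.2067 0.0205] [ 1.5  0.3 -0.5]
tip [ 508.3 -215.1   51.5] px 361.5 230.0 282.89473684210526 277.5 res [-0.1  0.6  0.5 -0.1]
```

View pics/z9.png

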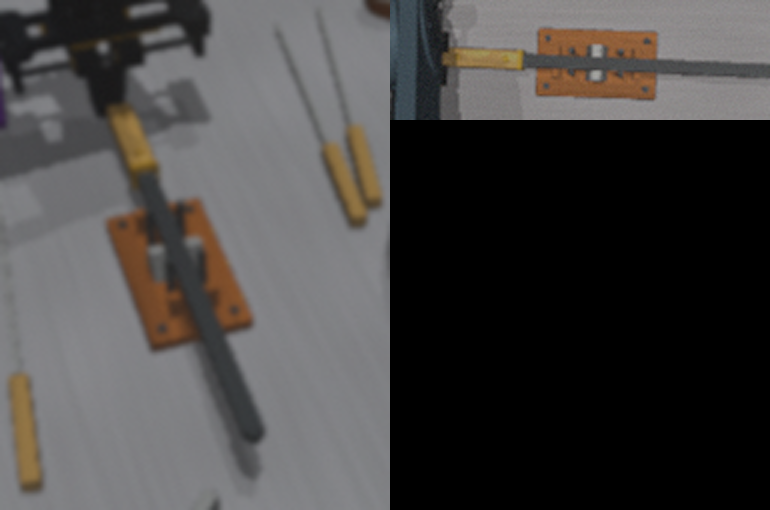

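Request:
step_arm --pt "0 4 0 0 0 0 0" --pt "0 2 0 0 0 0 0" --pt "0 2 0 0 0 0 0" --pt "0 2 0 0 0 0 0" --pt "0 0 0 0 0 0 0" --pt "0 -3 0 0 0 0 0" --pt "0 -3 0 0 0 0 0" --pt "0 0 0 0 0 0 0"

```text
time: 14.43
eef_pos: [0.5162, 0.2031, 0.0205]
eef_rot: [1.0, -0.008, -0.0, 0.0]
wrist_force: [-0.1, -0.1, -0.2]
width: 0.0001
```

Request:
step_arm --pt "0 0 0 0 0 0 0" --pt "0 0 0 0 0 0 0" --pt "0 0 0 0 0 0 0" --pt "0 0 0 0 0 0 0" --pt "0 0 0 0 0 0 0" --pt "0 0 0 0 0 0 0" --pt "0 0 0 0 0 0 0" --pt "0 0 0 0 0 0 0"

```text
time: 15.1
eef_pos: [0.5163, 0.2027, 0.0206]
eef_rot: [1.0, -0.008, 0.0, -0.0]
wrist_force: [-0.3, 0.9, 0.3]
width: 0.0002
```

```bash
python3 -c "
from h import *; look('10'); tip('10')"
```

```text
15.1 [0.5163 0.2027 0.0206] [-0.3  0.9  0.3]
tip [ 506.7 -220.7   45.9] px 363.5 230.5 282.77777777777777 281.5 res [-0.2  0.9  0.8 -0.1]
```

View pics/z10.png

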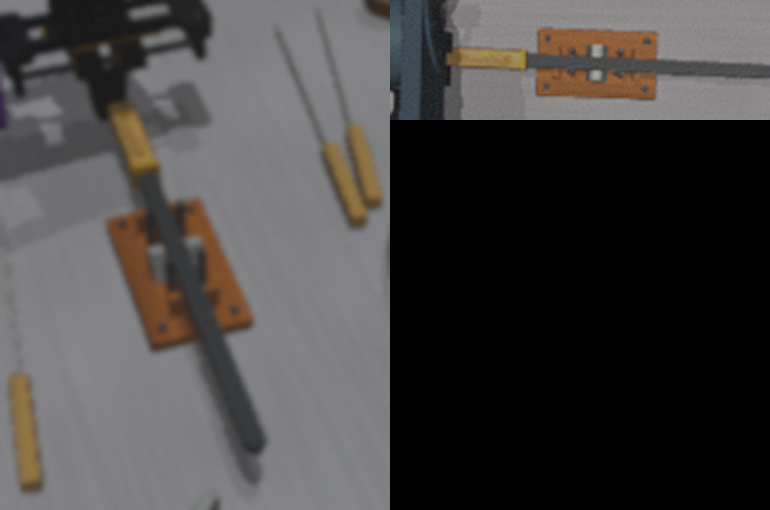

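The tip has dropped to about 46 mm and its shadow is closer, so the spit is swinging up. I'll wait.

Request:
step_arm --pt "0 -2 0 0 0 0 0" --pt "0 -2 0 0 0 0 0" --pt "0 0 0 0 0 0 0" --pt "0 0 0 0 0 0 0" --pt "0 0 0 0 0 0 0" --pt "0 0 0 0 0 0 0" --pt "0 0 0 0 0 0 0" --pt "0 0 0 0 0 0 0"

```text
time: 15.87
eef_pos: [0.5163, 0.2067, 0.0205]
eef_rot: [1.0, -0.008, 0.0, -0.0]
wrist_force: [-0.3, 0.7, -0.1]
width: 0.0004
```

Request:
step_arm --pt "0 0 0 0 0 0 0" --pt "0 0 0 0 0 0 0" --pt "0 0 0 0 0 0 0" --pt "0 0 0 0 0 0 0" --pt "0 0 0 0 0 0 0" --pt "0 0 0 0 0 0 0" --pt "0 0 0 0 0 0 0" --pt "0 0 0 0 0 0 0"

```text
time: 16.53
eef_pos: [0.5163, 0.2067, 0.0205]
eef_rot: [1.0, -0.008, -0.0, -0.0]
wrist_force: [-0.3, -0.0, 0.4]
width: 0.0005
```

```bash
python3 -c "
from h import *; look('11'); tip('11')"
```

```text
16.53 [0.5163 0.2067 0.0205] [-0.3 -0.   0.4]
tip [ 506.8 -220.7   45.8] px 363.5 230.5 282.8636363636364 281.5 res [-0.2  0.9  0.8 -0.1]
```

View pics/z11.png

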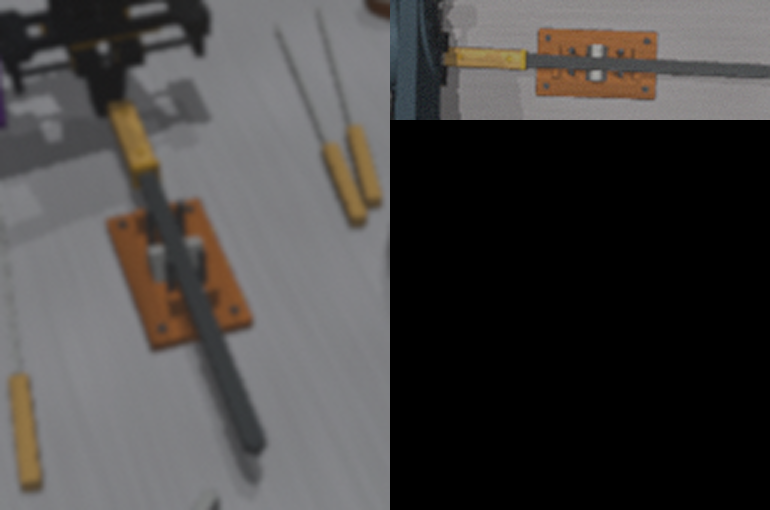

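It has come to rest part-way up, with the tip 5 to 6 mm lower than before, so the balance point is near the edge of the flat. I'll push about 3 mm more to centre it.

Request:
step_arm --pt "0 4 0 0 0 0 0" --pt "0 3 0 0 0 0 0" --pt "0 2 0 0 0 0 0" --pt "0 2 0 0 0 0 0" --pt "0 2 0 0 0 0 0" --pt "0 0 0 0 0 0 0" --pt "0 -3 0 0 0 0 0" --pt "0 -5 0 0 0 0 0"

```text
time: 17.3
eef_pos: [0.5162, 0.2015, 0.0205]
eef_rot: [1.0, -0.008, -0.0, 0.0]
wrist_force: [-0.6, -0.2, -0.0]
width: 0.0004
```

Request:
step_arm --pt "0 -2 0 0 0 0 0" --pt "0 0 0 0 0 0 0" --pt "0 0 0 0 0 0 0" --pt "0 0 0 0 0 0 0" --pt "0 0 0 0 0 0 0" --pt "0 0 0 0 0 0 0" --pt "0 0 0 0 0 0 0" --pt "0 0 0 0 0 0 0"

```text
time: 17.97
eef_pos: [0.5163, 0.2037, 0.0206]
eef_rot: [1.0, -0.008, 0.0, 0.0]
wrist_force: [0.4, -0.1, 0.0]
width: 0.0007
```

Request:
step_arm --pt "0 0 0 0 0 0 0" --pt "0 0 0 0 0 0 0" --pt "0 0 0 0 0 0 0" --pt "0 0 0 0 0 0 0" --pt "0 0 0 0 0 0 0" --pt "0 0 0 0 0 0 0" --pt "0 0 0 0 0 0 0" --pt "0 0 0 0 0 0 0"

```text
time: 18.63
eef_pos: [0.5163, 0.2037, 0.0205]
eef_rot: [1.0, -0.008, -0.0, -0.0]
wrist_force: [-0.3, 0.1, -0.1]
width: 0.0004
```

```bash
python3 -c "
from h import *; look('12'); tip('12')"
```

```text
18.63 [0.5163 0.2037 0.0205] [-0.3  0.1 -0.1]
tip [ 506.3 -224.2   40.2] px 364.5 231.0 283.3333333333333 284.5 res [-0.2  0.8  0.6 -0.1]
```

View pics/z12.png

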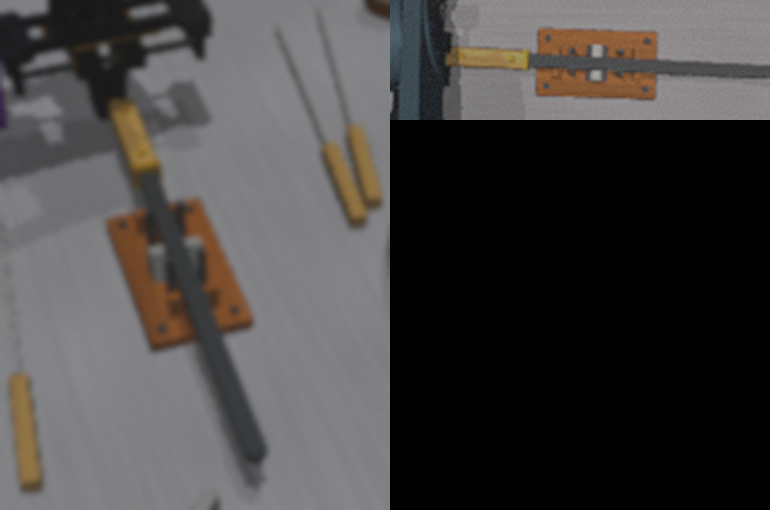

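Request:
step_arm --pt "0 -10 0 0 0 0 0" --pt "0 -15 0 0 0 0 0" --pt "0 -10 -20 0 0 0 0" --pt "0 0 -40 0 0 0 0" --pt "0 0 -40 0 0 0 0" --pt "0 0 -40 0 0 0 0" --pt "0 0 -40 0 0 0 0" --pt "0 0 -20 0 0 0 0"

```text
time: 19.4
eef_pos: [0.5186, 0.2401, 0.2264]
eef_rot: [1.0, -0.007, 0.004, -0.001]
wrist_force: [1.6, -0.3, 0.7]
width: 0.0005
```

Request:
step_arm --pt "0 40 0 0 0 0 60" --pt "0 40 0 0 0 0 60" --pt "0 40 0 0 0 0 60" --pt "-6 40 0 0 0 0 60" --pt "-6 40 0 0 0 0 60" --pt "-6 40 0 0 0 0 60" --pt "-6 40 0 0 0 0 60" --pt "-6 40 0 0 0 0 60"

```text
time: 20.07
eef_pos: [0.4815, -0.0819, 0.2209]
eef_rot: [1.0, -0.007, 0.0, 0.0]
wrist_force: [1.1, 0.2, -0.0]
width: 0.0511
```

Request:
step_arm --pt "-6 40 0 0 0 0 60" --pt "-6 40 0 0 0 0 60" --pt "0 40 0 0 0 0 60" --pt "0 30 0 0 0 0 60" --pt "0 20 0 0 0 0 60" --pt "0 0 0 0 0 0 60" --pt "0 0 0 0 0 0 60" --pt "0 0 0 0 0 0 60"

```text
time: 20.73
eef_pos: [0.4674, -0.2494, 0.2203]
eef_rot: [1.0, -0.008, -0.0, -0.0]
wrist_force: [-0.1, -0.5, -0.2]
width: 0.0529
```

```bash
python3 -c "
from h import *; look('13'); tip('13'); d=snap('wrist','w13');print(rot(d)[:,2],d['eye'],status.state()['eef_rot'])"
```

```text
20.73 [ 0.4674 -0.2494  0.2203] [-0.1 -0.5 -0.2]
tip [ 507.1 -226.5   42.6] px 365.5 231.0 284.4 284.5 res [-0.1  0.4  0.3 -0. ]
[-0.00345151 -0.26133084 -0.96524312] [ 0.46802663 -0.18215209  0.36578267] [ 9.99976961e-01 -6.78657816e-03 -1.27808945e-05 -1.42247211e-04]
```

View pics/z13.png

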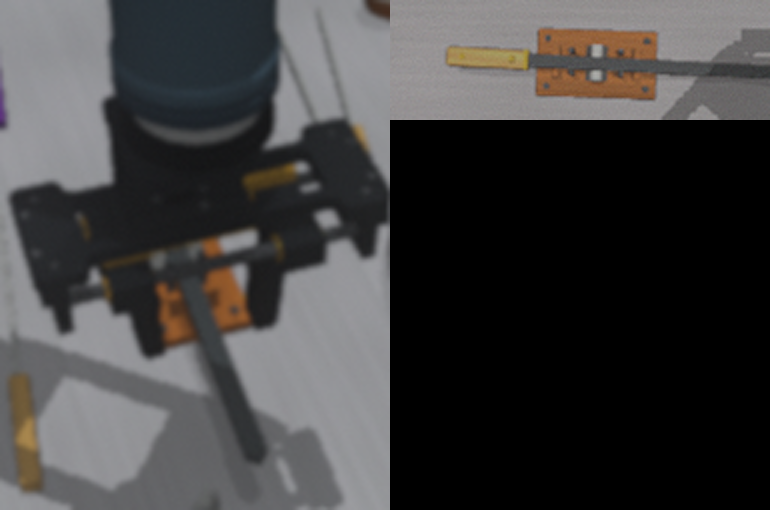

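View pics/w13.png

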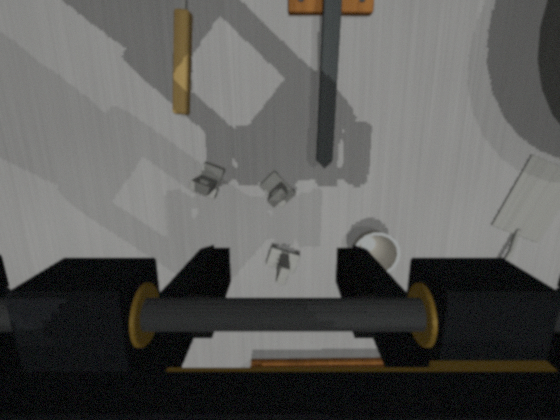

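```bash
python3 -c "
from h import *
d=load('w13'); im=d['image'][:,:,::-1]
cv2.imwrite('pics/w13z.png',cv2.resize(im[225:295,245:325],None,fx=8,fy=8,interpolation=cv2.INTER_CUBIC))"
```

```text
(no output)
```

View pics/w13z.png

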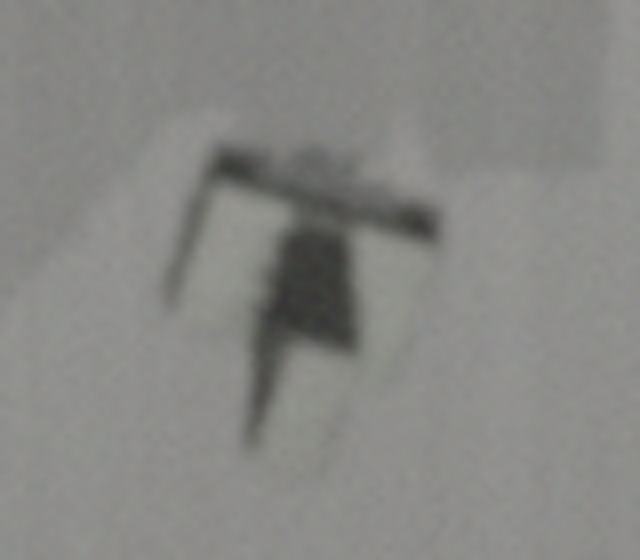

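```bash
python3 -c "
from h import *
d=load('w13')
P=lambda a,z: plane(d,245+(a[0]+.5)/8-.5,225+(a[1]+.5)/8-.5,z)
A,B,C=P((205,180),.014),P((435,240),.014),P((165,312),.014)
print(A,B,C,np.linalg.norm(A-B),np.linalg.norm(A-C))
e=B-A;f=A-C;print(np.degrees(np.arctan2(e[1],e[0])),np.degrees(np.arctan2(f[1],f[0])), 'ctr',(B+C)/2)
T=[P(p,.056) for p in [(285,345),(355,350),(320,465),(250,450)]];print(np.mean(T,0)); print([np.linalg.norm(T[i]-T[i-1]) for i in range(4)])
e=T[1]-T[0];f=T[0]-T[3];print(np.degrees(np.arctan2(e[1],e[0])),np.degrees(np.arctan2(f[1],f[0])))
"
```

```text
[ 0.45114316 -0.32154897  0.014     ] [ 0.48525318 -0.33159271  0.014     ] [ 0.44461214 -0.34270084  0.014     ] 0.03555797400066227 0.02213720352407605
-16.407130756555738 72.84097868206203 ctr [ 0.46493266 -0.33714677  0.014     ]
[ 0.46543493 -0.33697627  0.056     ]
[np.float64(0.016105555815627108), np.float64(0.009344746693557998), np.float64(0.01751889312833493), np.float64(0.009687106444448855)]
-5.230329972376928 72.08280738694313
```

Request:
step_arm --pt "0 22 0 0 0 0 40" --pt "0 22 0 0 0 0 40" --pt "-1 22 0 0 0 0 40" --pt "0 22 0 0 0 0 40" --pt "0 0 30 0 0 7 40" --pt "0 0 30 0 0 7 40" --pt "0 0 30 0 0 2 40" --pt "0 0 20 0 0 0 40"

```text
time: 21.55
eef_pos: [0.4643, -0.3365, 0.1079]
eef_rot: [0.989, -0.147, -0.001, -0.001]
wrist_force: [-0.6, -0.8, 0.5]
width: 0.0353
```

Request:
step_arm --pt "0 0 0 0 0 0 40" --pt "0 0 0 0 0 0 40" --pt "0 0 0 0 0 0 40" --pt "0 0 0 0 0 0 40" --pt "0 0 0 0 0 0 40" --pt "0 0 0 0 0 0 40" --pt "0 0 0 0 0 0 40" --pt "0 0 0 0 0 0 40"

```text
time: 22.22
eef_pos: [0.4651, -0.3387, 0.1111]
eef_rot: [0.989, -0.147, 0.0, 0.0]
wrist_force: [-0.2, 0.0, -0.3]
width: 0.035
```

```bash
python3 -c "
from h import *
s=st(); d=snap('wrist','w14'); t=snap('side','s14')
im=t['image'][230:400,190:400,::-1]; c=np.zeros((600,800,3),np.uint8); a=cv2.resize(im,None,fx=2,fy=2); b=d['image'][:,:,::-1][200:370,150:450]
c[:340,:420]=a; c[345:515,:300]=b; 
cv2.imwrite('pics/z14.png',c)"
```

```text
{'time': 22.2167, 'joints': [-0.8357, 0.3264, 1.7065, 0.0, 1.1078, -0.541], 'joint_vel': [-0.0018, 0.0059, 0.0035, 0.0014, -0.0022, -0.0001], 'joint_torque': [0.0336, -46.3339, -29.9453, 0.0538, 0.0477, -0.0], 'eef_pos': [0.4651, -0.3387, 0.1111], 'eef_rot': [0.9892, -0.1468, 0.0003, 0.0003], 'wrist_force': [-0.2145, 0.0261, -0.3293], 'torque': [-0.0465, -0.0989, -0.0172], 'width': 0.035}
```

View pics/z14.png

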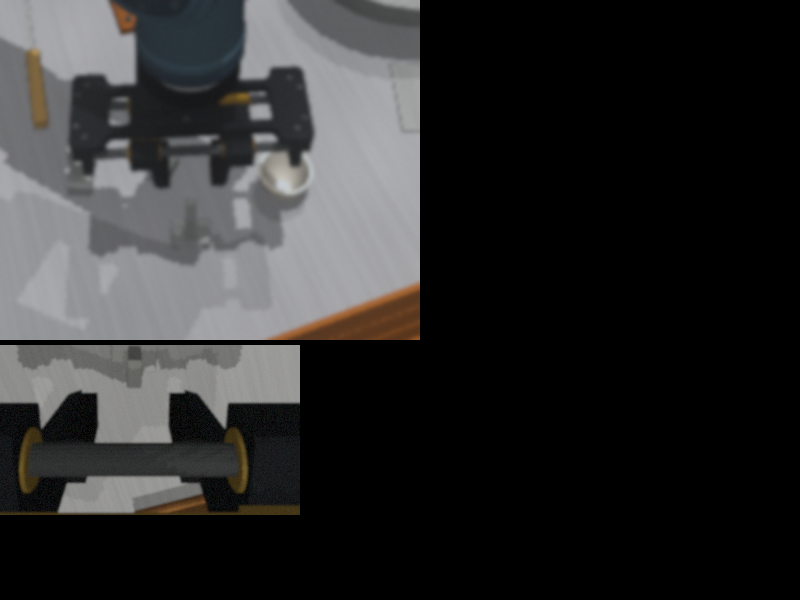

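Request:
step_arm --pt "0 0 15 0 0 0 40" --pt "0 0 20 0 0 0 40" --pt "0 0 20 0 0 0 40" --pt "0 0 17 0 0 0 40" --pt "0 0 10 0 0 0 40" --pt "0 0 5 0 0 0 40" --pt "0 0 0 0 0 0 40" --pt "0 0 0 0 0 0 40"

```text
time: 22.98
eef_pos: [0.4652, -0.3389, 0.024]
eef_rot: [0.989, -0.147, 0.0, 0.0]
wrist_force: [-0.0, -0.4, 0.8]
width: 0.0354
```

Request:
step_arm --force 8 --pt "0 0 0 0 0 0 20" --pt "0 0 0 0 0 0 14" --pt "0 0 0 0 0 0 8" --pt "0 0 0 0 0 0 4" --pt "0 0 0 0 0 0 0" --pt "0 0 0 0 0 0 0" --pt "0 0 0 0 0 0 0" --pt "0 0 0 0 0 0 0"

```text
time: 23.65
eef_pos: [0.4652, -0.3389, 0.0241]
eef_rot: [0.989, -0.147, 0.0, 0.0]
wrist_force: [-1.8, 0.9, 5.9]
width: 0.01
```

```bash
python3 -c "
from h import *
s=st(); d=snap('wrist','w15'); t=snap('side','s15')
im=t['image'][230:400,190:400,::-1]; c=np.zeros((600,800,3),np.uint8); a=cv2.resize(im,None,fx=2,fy=2); b=d['image'][:,:,::-1][200:370,150:450]
c[:340,:420]=a; c[345:515,:300]=b; 
cv2.imwrite('pics/z15.png',c)"
```

```text
{'time': 23.65, 'joints': [-0.8356, 0.4624, 1.7323, 0.0, 0.946, -0.5411], 'joint_vel': [-0.0001, -0.0004, 0.0023, 0.0009, 0.0008, 0.0003], 'joint_torque': [-0.1862, -45.758, -24.5181, 0.0319, -0.2493, 0.005], 'eef_pos': [0.4652, -0.3389, 0.0241], 'eef_rot': [0.9892, -0.1468, 0.0003, 0.0003], 'wrist_force': [-1.8474, 0.8786, 5.8782], 'torque': [0.0654, 0.0266, -0.0105], 'width': 0.01}
```

View pics/z15.png

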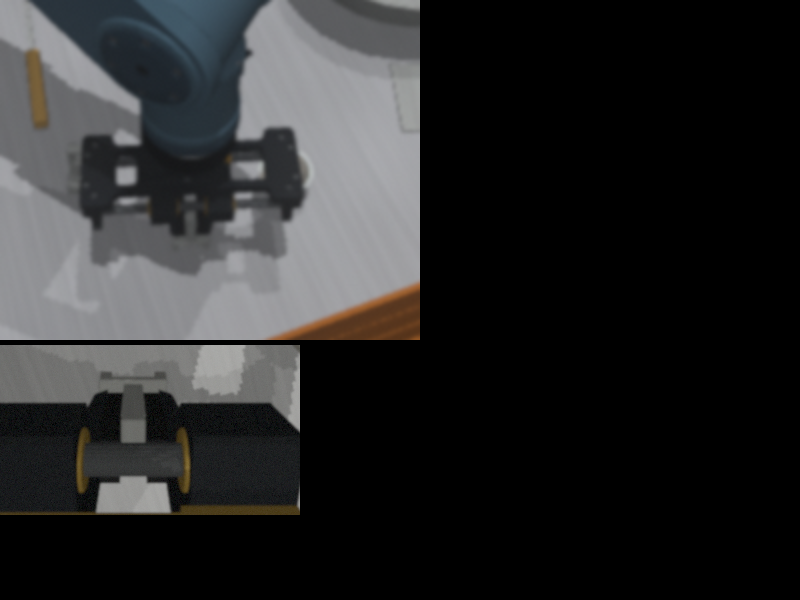

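Request:
step_arm --pt "0 0 -10 0 0 0 0" --pt "0 0 -20 0 0 0 0" --pt "0 0 -30 0 0 0 0" --pt "0 0 -30 0 0 0 0" --pt "0 0 -30 0 0 -7 0" --pt "0 0 -16 0 0 -7 0" --pt "0 0 0 0 0 -2.3 0" --pt "0 -10 0 0 0 0 0"

```text
time: 24.42
eef_pos: [0.4656, -0.3302, 0.1616]
eef_rot: [1.0, -0.005, 0.001, 0.002]
wrist_force: [0.4, -0.1, -0.1]
width: 0.01
```

Request:
step_arm --pt "8 -35 0 0 0 0 0" --pt "8 -35 0 0 0 0 0" --pt "8 -35 0 0 0 0 0" --pt "8 -35 0 0 0 0 0" --pt "8 -35 0 0 0 0 0" --pt "8 -35 0 0 0 0 0" --pt "0 -19 0 0 0 0 0" --pt "0 0 0 0 0 0 0"

```text
time: 25.08
eef_pos: [0.5141, -0.0952, 0.1584]
eef_rot: [1.0, -0.004, -0.001, -0.001]
wrist_force: [0.5, -0.7, -1.1]
width: 0.0099
```

Request:
step_arm --pt "0 0 0 0 0 0 0" --pt "0 0 0 0 0 0 0" --pt "0 0 0 0 0 0 0" --pt "0 0 0 0 0 0 0" --pt "0 0 0 0 0 0 0" --pt "0 0 0 0 0 0 0" --pt "0 0 0 0 0 0 0" --pt "0 0 0 0 0 0 0"

```text
time: 25.75
eef_pos: [0.5153, -0.1003, 0.1595]
eef_rot: [1.0, -0.005, -0.0, -0.0]
wrist_force: [-0.3, 0.4, -0.8]
width: 0.0093
```

```bash
python3 -c "
from h import *
s=st(); d=snap('wrist','w16'); snap('side','s16')"
```

```text
{'time': 25.75, 'joints': [-0.4187, 0.1571, 1.8049, 0.0, 1.1797, -0.408], 'joint_vel': [0.005, -0.0018, 0.0005, 0.0009, -0.0005, -0.0005], 'joint_torque': [-0.0794, -39.5103, -31.5257, 0.0559, 0.0438, 0.0003], 'eef_pos': [0.5153, -0.1003, 0.1595], 'eef_rot': [1.0, -0.0054, -0.0, -0.0], 'wrist_force': [-0.3168, 0.4012, -0.763], 'torque': [-0.0585, -0.0719, -0.0247], 'width': 0.0093}
```

View pics/w16.png

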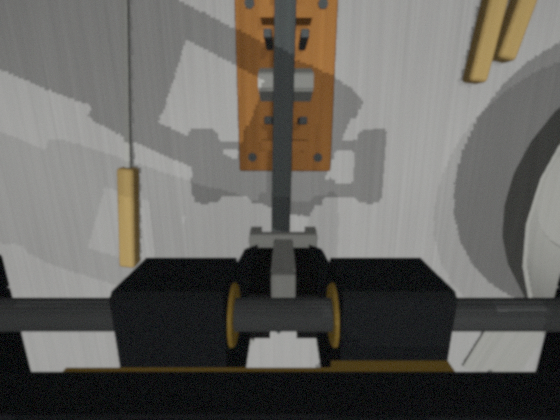

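View pics/s16.png

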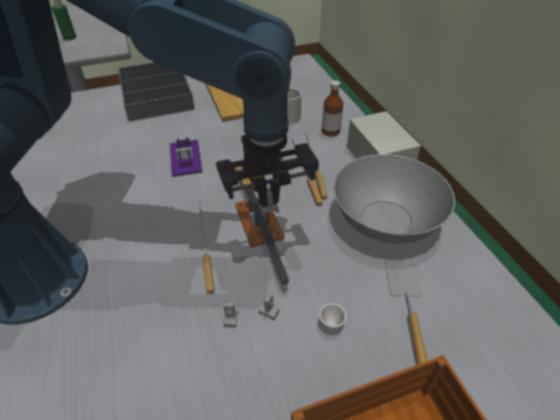

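```bash
python3 -c "
from h import *
d=load('w16'); im=d['image'][:,:,::-1]
a=cv2.resize(im[0:180,230:345],None,fx=3.3,fy=3.3,interpolation=cv2.INTER_CUBIC); b=cv2.resize(im[220:300,240:325],None,fx=4.6,fy=4.6,interpolation=cv2.INTER_CUBIC)
c=np.zeros((600,800,3),np.uint8); c[:a.shape[0],:a.shape[1]]=a; c[:b.shape[0],400:400+b.shape[1]]=b
cv2.imwrite('pics/w16z.png',c)"
```

```text
(no output)
```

View pics/w16z.png

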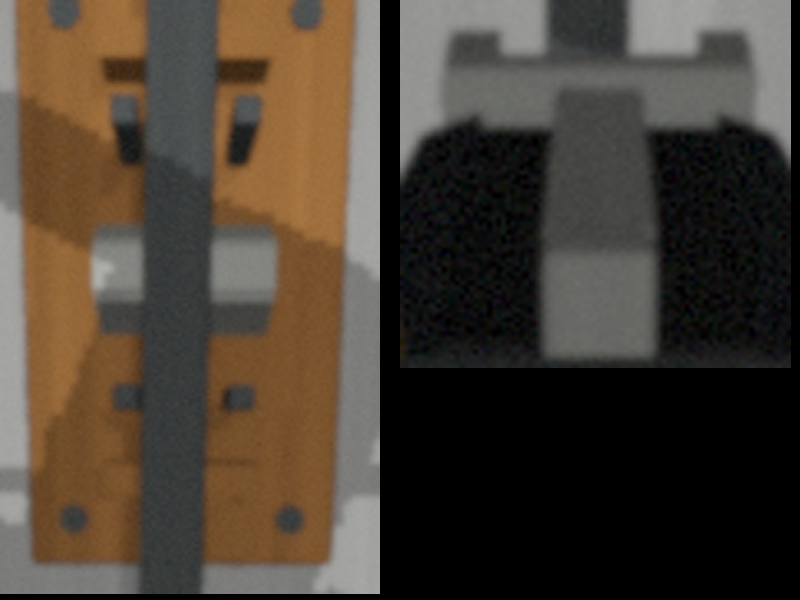

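```bash
python3 -c "
from h import *
d=load('w16')
P=lambda a,z: plane(d,230+(a[0]+.5)/3.3-.5,(a[1]+.5)/3.3-.5,z)
for n,pts,z in [('pins',[(125,109),(248,109),(128,397),(240,397)],.054),('bolts',[(63,12),(306,12),(73,518),(290,518)],.0135),('knife',[(95,237),(277,237),(95,303),(277,303)],.036)]:
    Q=np.array([P(p,z) for p in pts]); print(n,Q.mean(0)[:2]*1e3, [np.round(1e3*np.linalg.norm(Q[i]-Q[j]),1) for i,j in [(0,1),(2,3),(0,2),(1,3)]], (Q*1e3).round(1)[:,:2].tolist())
Pb=lambda a,z: plane(d,240+(a[0]+.5)/4.6-.5,220+(a[1]+.5)/4.6-.5,z)
print('bar at knife',P((144,270),.046),P((211,270),.046),'bar at far',P((148,40),.046),P((217,40),.046),'near',P((141,550),.046),P((204,550),.046))
s=status.state();z0=s['eef_pos'][2]
zo=z0-.024
print('crown front top edge',Pb((447,62),0) if 0 else [Pb((p[0]-400,p[1]),zo+.014) for p in [(450,68),(752,68)]])
print('legs bottom front',[Pb((p[0]-400,p[1]),zo) for p in [(452,33),(747,33)]])
print('tab top', [Pb((p[0]-400,p[1]),zo+.056) for p in [(543,250),(655,250),(543,357),(655,357)]])
print('tab base front', [Pb((p[0]-400,p[1]),zo+.014) for p in [(556,90),(643,90)]])
"
```

```text
pins [5.18153282e+02 1.19954651e-01] [np.float64(26.5), np.float64(25.8), np.float64(59.7), np.float64(59.7)] [[505.4, 30.1], [531.9, 29.8], [504.7, -29.6], [530.5, -29.9]]
bolts [5.17926115e+02 1.85595496e-01] [np.float64(59.5), np.float64(59.8), np.float64(122.8), np.float64(122.8)] [[489.1, 61.9], [548.6, 61.2], [487.1, -60.9], [546.9, -61.5]]
knife [ 5.18504756e+02 -2.47938606e-01] [np.float64(43.3), np.float64(44.0), np.float64(14.8), np.float64(14.8)] [[496.9, 7.4], [540.2, 6.9], [496.5, -7.4], [540.4, -7.9]]
bar at knife [ 0.50870222 -0.00132395  0.046     ] [ 0.52416665 -0.00148788  0.046     ] bar at far [0.51044896 0.04565445 0.046     ] [0.52556323 0.04549482 0.046     ] near [ 0.50676648 -0.06580784  0.046     ] [ 0.52232497 -0.0659736   0.046     ]
crown front top edge [array([ 0.49827448, -0.08790565,  0.14954887]), array([ 0.53227941, -0.08826964,  0.14954887])]
legs bottom front [array([ 0.49712571, -0.08831187,  0.13554887]), array([ 0.53309881, -0.08869671,  0.13554887])]
tab top [array([ 0.51025843, -0.08961258,  0.19154887]), array([ 0.51978705, -0.08971487,  0.19154887]), array([ 0.51004794, -0.09979558,  0.19154887]), array([ 0.51978144, -0.09990026,  0.19154887])]
tab base front [array([ 0.5101614 , -0.09066338,  0.14954887]), array([ 0.51999862, -0.09076872,  0.14954887])]
```

Request:
step_arm --pt "0 -10 0 0 0 0 0" --pt "0 -20 0 0 0 0 0" --pt "0 -25 0 0 0 0 0" --pt "0.4 -25 0 0 0 0 0" --pt "0 -15 0 0 0 0 0" --pt "0 -5.4 0 0 0 0 0" --pt "0 0 0 0 0 0 0" --pt "0 0 0 0 0 0 0"

```text
time: 26.52
eef_pos: [0.5168, 0.0004, 0.1596]
eef_rot: [1.0, -0.005, 0.0, 0.0]
wrist_force: [-0.6, -0.3, -1.1]
width: 0.0099
```

Request:
step_arm --pt "0 0 10 0 0 0 0" --pt "0 0 20 0 0 0 0" --pt "0 0 20 0 0 0 0" --pt "0 0 15 0 0 0 0" --pt "0 0 5 0 0 0 0" --pt "0 0 0 0 0 0 0" --pt "0 0 0 0 0 0 0" --pt "0 0 0 0 0 0 0"

```text
time: 27.18
eef_pos: [0.5175, -0.0002, 0.0904]
eef_rot: [1.0, -0.005, 0.001, 0.0]
wrist_force: [0.2, 0.0, 0.4]
width: 0.0098
```

```bash
python3 -c "
from h import *
s=st(); d=snap('wrist','w17'); t=snap('side','s17')
im=t['image'][130:310,180:340,::-1]; c=np.zeros((600,800,3),np.uint8); a=cv2.resize(im,None,fx=2.3,fy=2.3,interpolation=cv2.INTER_CUBIC); b=cv2.resize(d['image'][:,:,::-1][150:310,190:380],None,fx=2.2,fy=2.2,interpolation=cv2.INTER_CUBIC)
c[:a.shape[0],:a.shape[1]]=a; c[:b.shape[0],375:375+b.shape[1]]=b
cv2.imwrite('pics/z17.png',c)"
```

```text
{'time': 27.1833, 'joints': [-0.23, 0.2427, 1.8657, 0.0, 1.0317, -0.2193], 'joint_vel': [0.0061, -0.0108, -0.0042, 0.0007, -0.0003, 0.0011], 'joint_torque': [-0.0772, -39.9308, -27.8146, 0.0561, 0.0512, -0.002], 'eef_pos': [0.5175, -0.0002, 0.0904], 'eef_rot': [1.0, -0.0054, 0.0008, 0.0002], 'wrist_force': [0.2411, 0.0158, 0.3739], 'torque': [-0.0408, -0.116, -0.0153], 'width': 0.0098}
```

View pics/z17.png

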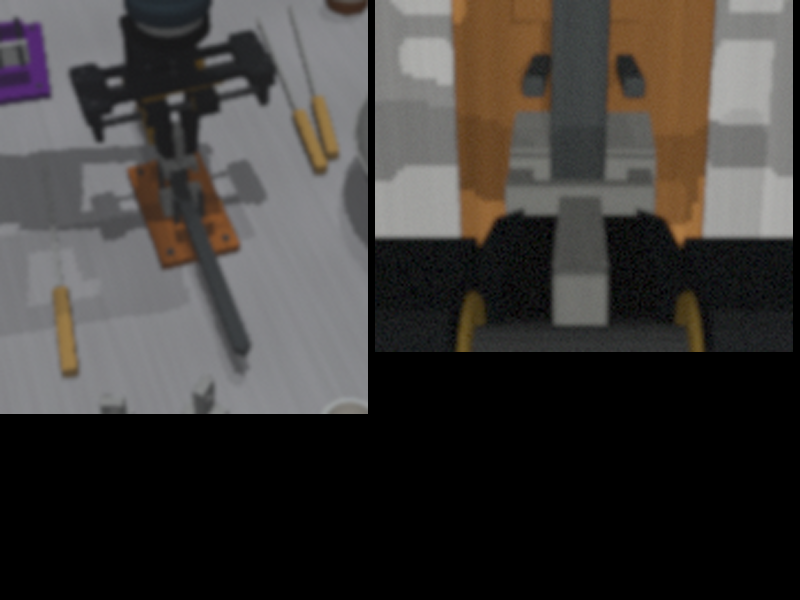

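Request:
step_arm --pt "0 0 8 0 0 0 0" --pt "0 0 8 0 0 0 0" --pt "0 0 4 0 0 0 0" --pt "0 0 3 0 0 0 0" --pt "0 0 2 0 0 0 0" --pt "0 0 1 0 0 0 0" --pt "0 0 0 0 0 0 0" --pt "0 0 0 0 0 0 0"

```text
time: 27.95
eef_pos: [0.5169, 0.0003, 0.0636]
eef_rot: [1.0, -0.005, 0.0, 0.0]
wrist_force: [-0.7, -0.3, -1.3]
width: 0.0096
```

```bash
python3 -c "
from h import *
s=st(); d=snap('wrist','w18'); t=snap('side','s18')
im=t['image'][130:310,180:340,::-1]; c=np.zeros((600,800,3),np.uint8); a=cv2.resize(im,None,fx=2.3,fy=2.3,interpolation=cv2.INTER_CUBIC); b=cv2.resize(d['image'][:,:,::-1][150:310,190:380],None,fx=2.2,fy=2.2,interpolation=cv2.INTER_CUBIC)
c[:a.shape[0],:a.shape[1]]=a; c[:b.shape[0],375:375+b.shape[1]]=b
cv2.imwrite('pics/z18.png',c)"
```

```text
{'time': 27.95, 'joints': [-0.2293, 0.2878, 1.8761, 0.0, 0.9775, -0.2192], 'joint_vel': [-0.0003, -0.002, -0.0003, 0.0006, 0.0005, 0.0013], 'joint_torque': [-0.0009, -41.2532, -26.7977, 0.0588, 0.0316, -0.0002], 'eef_pos': [0.5169, 0.0003, 0.0636], 'eef_rot': [1.0, -0.0051, 0.0001, 0.0], 'wrist_force': [-0.6711, -0.3435, -1.309], 'torque': [-0.0682, -0.0972, 0.0345], 'width': 0.0096}
```

View pics/z18.png

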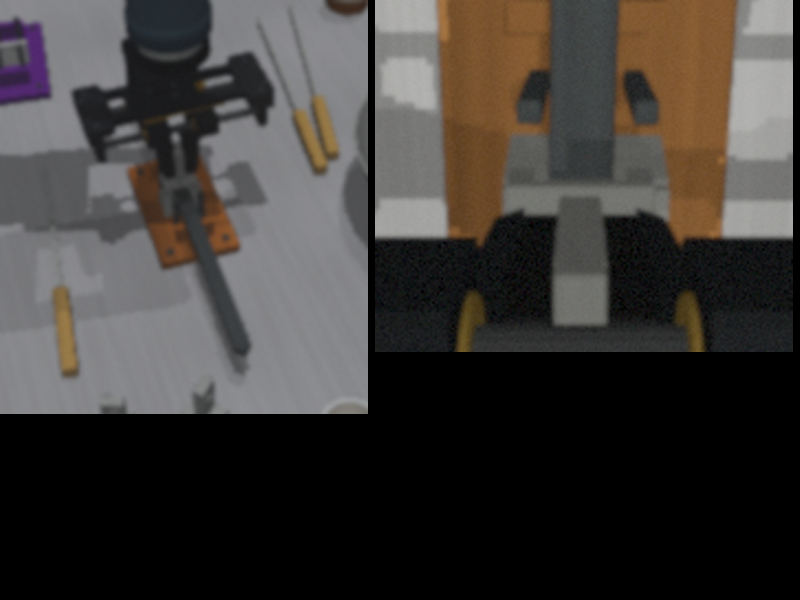

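The saddle is astride the bar and about 1.5 mm above its seat. I'll lower it the last bit slowly.

Request:
step_arm --pt "0 0 0.4 0 0 0 0" --pt "0 0 0.3 0 0 0 0" --pt "0 0 0.3 0 0 0 0" --pt "0 0 0.2 0 0 0 0" --pt "0 0 0 0 0 0 0" --pt "0 0 0 0 0 0 0" --pt "0 0 0 0 0 0 0" --pt "0 0 0 0 0 0 0"

```text
time: 28.72
eef_pos: [0.5168, 0.0004, 0.0623]
eef_rot: [1.0, -0.005, -0.0, -0.0]
wrist_force: [0.3, -0.7, -0.6]
width: 0.0098
```

```bash
python3 -c "
from h import *
look('19');tip('19')"
```

```text
28.72 [5.168e-01 4.000e-04 6.230e-02] [ 0.3 -0.7 -0.6]
tip [ 506.7 -224.4   40.1] px 364.5 231.0 283.70588235294116 284.5 res [-0.1  0.6  0.5 -0.1]
```

Request:
step_arm --pt "0 0 0.3 0 0 0 0" --pt "0 0 0 0 0 0 0" --pt "0 0 0 0 0 0 0" --pt "0 0 0 0 0 0 13" --pt "0 0 0 0 0 0 18" --pt "0 0 0 0 0 0 25" --pt "0 0 0 0 0 0 30" --pt "0 0 0 0 0 0 30"

```text
time: 29.48
eef_pos: [0.5167, 0.0004, 0.062]
eef_rot: [1.0, -0.005, -0.0, -0.0]
wrist_force: [-0.2, 1.3, -1.2]
width: 0.0263
```

```bash
python3 -c "
from h import *
st();look('20');tip('20'); d=snap('wrist','w20')
c=cv2.resize(d['image'][:,:,::-1][130:320,170:400],None,fx=3,fy=3,interpolation=cv2.INTER_CUBIC);cv2.imwrite('pics/w20z.png',c)"
```

```text
{'time': 29.4833, 'joints': [-0.2293, 0.2905, 1.8768, 0.0, 0.9743, -0.2192], 'joint_vel': [-0.0003, 0.0003, 0.0016, -0.0014, -0.0004, -0.0007], 'joint_torque': [0.0015, -41.2865, -26.6888, 0.0593, 0.0316, -0.0], 'eef_pos': [0.5167, 0.0004, 0.062], 'eef_rot': [1.0, -0.0051, -0.0, -0.0], 'wrist_force': [-0.195, 1.253, -1.2141], 'torque': [-0.0772, -0.0754, 0.0195], 'width': 0.0263}
29.48 [5.167e-01 4.000e-04 6.200e-02] [-0.2  1.3 -1.2]
tip [ 506.7 -224.4   40.1] px 364.5 231.0 283.70588235294116 284.5 res [-0.1  0.6  0.5 -0.1]
```

View pics/w20z.png

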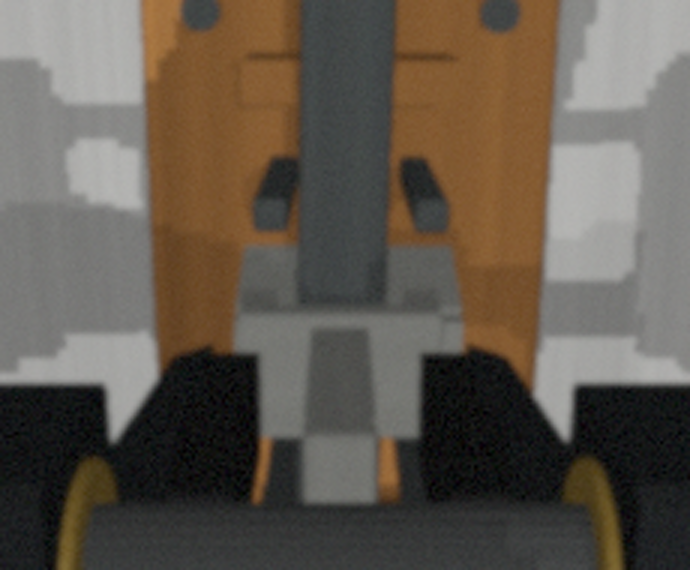

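The saddle is seated and both pads are clear of the tab. I'll rise straight up, then retreat toward the start side.

Request:
step_arm --pt "0 0 -5 0 0 0 30" --pt "0 0 -10 0 0 0 30" --pt "0 0 -20 0 0 0 30" --pt "0 0 -30 0 0 0 30" --pt "0 0 -30 0 0 0 30" --pt "0 0 -30 0 0 0 30" --pt "0 20 -20 0 0 0 30" --pt "0 30 0 0 0 0 30"

```text
time: 30.3
eef_pos: [0.5191, -0.0491, 0.2136]
eef_rot: [1.0, -0.003, 0.005, 0.001]
wrist_force: [0.2, -1.1, 0.6]
width: 0.0266
```

Request:
step_arm --pt "-20 35 0 0 0 0 30" --pt "-20 20 0 0 0 0 30" --pt "0 0 0 0 0 0 30" --pt "0 0 0 0 0 0 30" --pt "0 0 0 0 0 0 30" --pt "0 0 0 0 0 0 30" --pt "0 0 0 0 0 0 30" --pt "0 0 0 0 0 0 30"

```text
time: 30.97
eef_pos: [0.4761, -0.1035, 0.2071]
eef_rot: [1.0, -0.004, -0.0, -0.0]
wrist_force: [-0.2, 1.2, -0.1]
width: 0.0269
```

```bash
python3 -c "
from h import *
look('21'); d=snap('wrist','w21')"
```

```text
30.97 [ 0.4761 -0.1035  0.2071] [-0.2  1.2 -0.1]
```

View pics/w21.png

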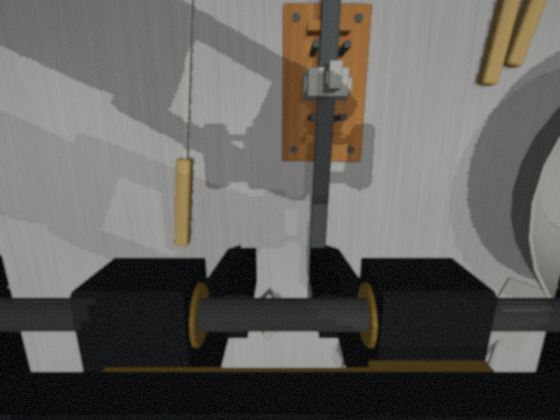

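View pics/z21.png

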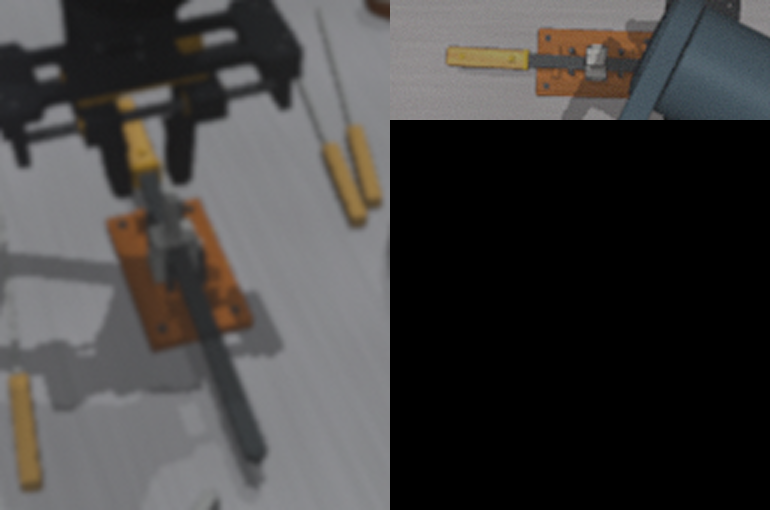

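Request:
step_arm --pt "-30 30 0 0 0 0 30" --pt "-30 35 0 0 0 0 30" --pt "-30 35 0 0 0 0 30" --pt "-25 35 0 0 0 0 30" --pt "-25 35 0 0 0 0 30" --pt "0 20 0 0 0 0 30" --pt "0 0 0 0 0 0 30" --pt "0 0 0 0 0 0 30"

```text
time: 31.78
eef_pos: [0.3415, -0.284, 0.207]
eef_rot: [1.0, -0.006, 0.0, -0.0]
wrist_force: [0.4, 0.4, 0.2]
width: 0.0265
```

Request:
step_arm --pt "0 0 0 0 0 0 30" --pt "0 0 0 0 0 0 30" --pt "0 0 0 0 0 0 30" --pt "0 0 0 0 0 0 30" --pt "0 0 0 0 0 0 30" --pt "0 0 0 0 0 0 30" --pt "0 0 0 0 0 0 30" --pt "0 0 0 0 0 0 30"

```text
time: 32.45
eef_pos: [0.3418, -0.2833, 0.2071]
eef_rot: [1.0, -0.005, 0.0, 0.0]
wrist_force: [-0.7, -0.4, -0.7]
width: 0.0263
```

```bash
python3 -c "
from h import *
look('22');tip('22')
d=load('w21');c=cv2.resize(d['image'][:,:,::-1][0:165,275:380],None,fx=3.6,fy=3.6,interpolation=cv2.INTER_CUBIC);cv2.imwrite('pics/w21z.png',c)"
```

```text
32.45 [ 0.3418 -0.2833  0.2071] [-0.7 -0.4 -0.7]
tip [ 506.8 -224.4   40. ] px 364.5 231.0 283.8333333333333 284.5 res [-0.1  0.5  0.4 -0.1]
```

View pics/w21z.png

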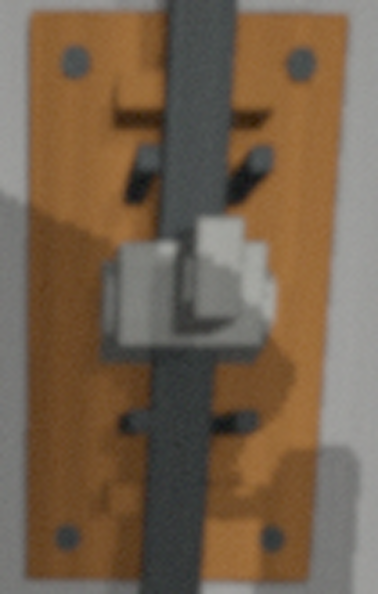

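View pics/z22.png

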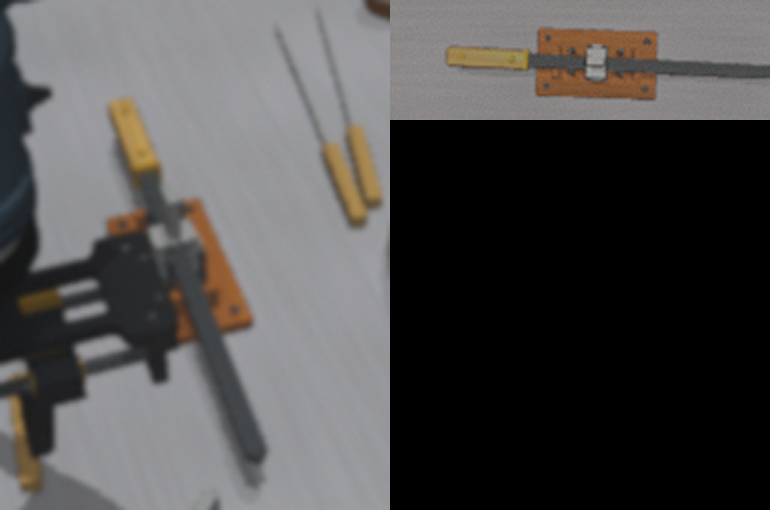

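```bash
python3 -c "
from h import *
d=load('w21')
P=lambda a,z: plane(d,275+(a[0]+.5)/3.6-.5,(a[1]+.5)/3.6-.5,z)
b=np.array([P(p,.0135) for p in [(75,62),(301,62),(67,538),(272,538)]]);print('stand',b.mean(0)*1e3)
c=np.array([P(p,.052) for p in [(118,245),(265,245),(118,348),(268,346)]]);print('crown',c.mean(0)*1e3,(c*1e3).round(1).tolist())
t=np.array([P(p,.094) for p in [(197,216),(243,219),(195,316),(240,316)]]);print('tabtop',t.mean(0)*1e3,(t*1e3).round(1).tolist())
"
```

```text
stand [5.17809137e+02 3.25609795e-01 1.35000000e+01]
crown [ 5.16411802e+02 -3.30951894e-01  5.20000000e+01] [[498.0, 11.5, 52.0], [533.7, 11.2, 52.0], [498.3, -12.1, 52.0], [535.5, -12.0, 52.0]]
tabtop [5.16172855e+02 2.70620143e-01 9.40000000e+01] [[511.3, 10.2, 94.0], [520.9, 9.5, 94.0], [511.5, -9.3, 94.0], [521.0, -9.4, 94.0]]
```

The saddle's centre is within about 1.5 mm of the edge's middle. Its tab top sits directly above its crown, so it is upright, and the spit hasn't moved. I'm handing it in.

```bash
python3 -c "
from h import *
print(job_done())"
```

```text
the job is handed in; nothing more can be done
None
```

The spit is balanced level on the knife edge with the saddle astride it right above the edge. I handed the job in at about 32.5 s of the 69 s allowed; no verdict is reported back.

**Spit:** I pushed it at the handle's end in roughly 4 mm steps, letting go after each one, with 2–3 N showing at the wrist. It first came to rest part-way up, so I pushed a last 3 mm or so to centre it, and it then settled level by itself before I touched the saddle.

**Saddle:** I took the rightmost one by its tab, lowered it gently onto the bar, opened the fingers and backed the arm well clear.

**Last checks:**
- **Saddle position:** its centre was about 1.4 mm across and 0.7 mm along the bar from the stand's middle (7 mm allowed). The tab top stood above the crown within 1 mm, so it is upright.
- **Spit level:** the tip measured about 40 mm high, against 41 mm when level. It read the same just before the fingers opened, just after, and at the end.

**Uncertainty:** the tip-height reading scattered by 2–3 mm and seemed to read 2–3 mm low. That puts the actual tilt at roughly 0.01 rad, against the 0.03 rad limit. I gave the spit no finer level check than this. The first two pictures also put the stand's middle 1–2 mm off from the close-up wrist pictures, and I used the wrist ones. I did not measure the bystanders at the end, but nothing looked moved in the pictures I viewed.

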